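Charge the polishing bowl and start it

TASK

Charge the vibratory polishing bowl: first lay every steel guard blank from the bench into the bowl, then use the scoop to bring all the ceramic balls from the tray into the bowl, in as many scoops as it takes - never picking them out of the tray with the fingers (a ball spilled on the bench may be picked up by hand). Stand the scoop back level on its rubber mat and, with everything in the bowl, push the switch lever fully over to on. Leave the wood offcut and the cork block where they are.

Things in the scene. Friction and masses are not known exactly. Their poses are not given: they have to be found in the camera images.
- bowl: Vibratory polishing bowl, fixed: open round dark tub on a grey motor foot 160 mm across. Origin on the bench under its centre, z up. Tub: outside radius 95 mm, inside radius 87 mm at the floor to 90 mm at the rim; rim 115 mm above the bench; flat inner floor 51 mm above the bench.
- tray: Fixed aluminium tray of balls. Origin on the bench under its centre, x lengthwise. Flat floor 4 mm above the bench, x = -125 to 125 mm; beyond it both ends slope up and outward, 60 degrees from level, to 60 mm above the bench at x = -157 and 157 (rim lip on to 175). Upright sides 60 mm high, 3 mm thick, 86 mm apart inside. Balls start at x = 20 to 128 mm.
- scoop: Loose steel scoop, about 0.16 kg, at the start standing level on its mat. Origin on its underside, open nose along +x, z up. Flat floor 2 mm thick, 80 mm wide, x = -26 to 30 mm (the lip); side walls 30 mm high, x = -26 to 24, 76 mm apart inside; back wall at x = -25, 34 mm high. The handle runs level behind the back wall. Holds some 5 to 9 balls.
- scoop_grip (a point): Grip point on the scoop's handle: x = -56, y = 0, z = 42 mm in the scoop's frame. The handle is a flat-sided wooden bar along the scoop's x: 18 mm wide (y), z = 31 to 53 mm, x = -82 to -32 mm.
- mat: The scoop's place: a thin black rubber sheet on the bench (practically at bench height), 180 mm (x) by 140 mm (y). Origin at its centre.
- switch (a joint): Toggle lever on the switch box: 0 = off, 1.0 rad = fully on. It pivots 22 mm above the bench, over the box's centre, about the box's y axis, swings from leaning 0.5 rad to the box's -x (off) to leaning 0.5 rad to its +x (on), takes about 1 N at its knob, has no spring and stays where it is left.
- switch_tip (a point): Centre of the lever's black ball knob (26 mm across), 62 mm from the pivot; it moves with the lever.
- switch_base: Grey switch box, fixed, 70 mm (x) by 50 mm (y), 25 mm high. Origin on the bench under its centre; the lever leans to its -x when off and to its +x when on.
- ball0_center (a point): Centre of a white ceramic polishing ball, 24 mm across, 25 g, glazed and slippery (friction about 0.3), with some rolling resistance. May be absent.
- ball1_center (a point): Centre of a white ceramic polishing ball, 24 mm across, 25 g, glazed and slippery (friction about 0.3), with some rolling resistance. May be absent.
- ball2_center (a point): Centre of a white ceramic polishing ball, 24 mm across, 25 g, glazed and slippery (friction about 0.3), with some rolling resistance. May be absent.
- ball3_center (a point): Centre of a white ceramic polishing ball, 24 mm across, 25 g, glazed and slippery (friction about 0.3), with some rolling resistance. May be absent.
- ball4_center (a point): Centre of a white ceramic polishing ball, 24 mm across, 25 g, glazed and slippery (friction about 0.3), with some rolling resistance. May be absent.
- ball5_center (a point): Centre of a white ceramic polishing ball, 24 mm across, 25 g, glazed and slippery (friction about 0.3), with some rolling resistance. May be absent.
- ball6_center (a point): Centre of a white ceramic polishing ball, 24 mm across, 25 g, glazed and slippery (friction about 0.3), with some rolling resistance. May be absent.
- ball7_center (a point): Centre of a white ceramic polishing ball, 24 mm across, 25 g, glazed and slippery (friction about 0.3), with some rolling resistance. May be absent.
- ball8_center (a point): Centre of a white ceramic polishing ball, 24 mm across, 25 g, glazed and slippery (friction about 0.3), with some rolling resistance. May be absent.
- ball9_center (a point): Centre of a white ceramic polishing ball, 24 mm across, 25 g, glazed and slippery (friction about 0.3), with some rolling resistance. May be absent.
- blank0: Steel knife-guard blank, a flat bar with rounded ends, 66 mm (x) by 26 mm (y), 8 mm thick, 70 g or so, lying flat on the bench at the start. Origin at the centre of its underside. May be absent.
- blank1: Steel knife-guard blank, a flat bar with rounded ends, 66 mm (x) by 26 mm (y), 8 mm thick, 70 g or so, lying flat on the bench at the start. Origin at the centre of its underside. May be absent.
- blank2: Steel knife-guard blank, a flat bar with rounded ends, 66 mm (x) by 26 mm (y), 8 mm thick, 70 g or so, lying flat on the bench at the start. Origin at the centre of its underside. May be absent.
- blank3: Steel knife-guard blank, a flat bar with rounded ends, 66 mm (x) by 26 mm (y), 8 mm thick, 70 g or so, lying flat on the bench at the start. Origin at the centre of its underside. May be absent.
- offcut: Bystander: loose wood offcut 85 x 38 mm, 24 mm high, origin at the centre of its underside.
- sanding_block: Bystander: loose cork sanding block 90 x 50 mm, 34 mm high, origin at the centre of its underside.
Not all that is in view belongs to the job. Leave any yellow look-alike of the blank3 alone.

How it is judged:
By the outcome, as a careful person would: the job done as asked, in the order asked, and still so for the second after the job is handed in, with the robot touching nothing.
Of blank0, blank1, blank2, blank3 only 3 to 4 are there at a start; the rules pass over those that are not, and their reading is None.
Of ball0, ball1, ball2, ball3, ball4, ball5, ball6, ball7, ball8, ball9 only 8 to 10 are there at a start; the rules pass over those that are not, and their reading is None.
At some moment in a run one of blank0, blank1, blank2, blank3, scoop may be knocked a few centimetres aside while the robot is not near it.
It also fails if it takes over 210 s, if anything falls off the work surface, if the arm or the gripper's body presses on something with over 40 N, if the wrist force passes 120 N, or if a joint passes its speed limit or range.

ROBOT

A 6-joint arm with a two-finger parallel gripper is mounted at the origin on the work surface. World frame = base frame: x ahead of the robot, y to its left, z up, the work surface at z = 0. Lengths are in m, angles in degrees, forces in N, time in s.
With the tool pointing down it reaches from about 0.3 to 0.75 m from the base axis. Payload 8.5 kg.
Tool frame: the origin (TCP) lies at the very end of the fingers, on their centre line; the grasp point (between the pads) lies env.pinch_z behind it (env.pinch_z is the distance from the TCP to the grasp point, in m); z points along the fingers, y is the line along which they close (so a half turn about z gives the same grasp; the last joint's range is limited). The gripper opens to 85 mm and grips with 20 to 120 N. Pads are 22 mm wide; open, the fingers measure 114 mm over their backs; the gripper's body (76 mm by 85 mm) begins 54 mm behind the grasp point. The pads swing forward as they close: fully open they stand 13 mm farther back than shut.
Start: joints at [-12.336, 21.807, 74.336, -0, 83.858, -12.336], TCP at [0.55, 0, 0.231] pointing down, gripper open.
Joint ranges: [-178.18, 178.18], [-50.72, 133.34], [12.68, 142.11], [-81.47, 261.47], [9.98, 163.14], [-165.26, 165.26]. Speed limits (degrees/s): [136.94, 136.94, 180, 180, 180, 180].

INTERFACE

Orientations are given as a 3x3 rotation matrix whose columns are the frame's x, y, z axes.
In Python, from rig import telemetry, get_image, env gives the robot as it stands. The module is installed in compiled form; this text tells all that it offers.
- The arm moves only by the tool apply_moves, never from a script. Its argument "series" is a list of rows, each a list of 7 numbers: the shift along the tool's x, y, z in mm, then the turn, a rotation vector about the tool's x, y, z in degrees, then the opening, from 0 (shut) to 1 (fully open). A call has 1 to 12 rows; each row shifts and turns the commanded pose from where the row before left it, along the tool's axes as they then stand; what a row does not reach is not made up. A row lasts 1/8 s, in which the tool goes at most 62.5 mm and 10.7 degrees, less where a joint would pass 70% of its speed; a pose out of reach is approached as far as the arm can. A call with a gripper value outside its range is refused whole. The fingers move at their own pace and stop on an object; "grip_force" is the grip in N (left out, the last holds). Time passes only in rows, so rows that do not move let the fingers close. It gives the time, the measured TCP pose, the force, the opening and the grip force at its end, in the units of the state.
- telemetry.observe(): the state, without advancing time (a new reading comes with each control period).
- get_image(name): name is "scene" or "side" or "wrist"; returns a dict with "frame" (384x512x3 uint8, red, green, blue), "z_map" (384x512 float32, m along the optical axis (not along the pixel's ray), 0 where there is no reading), "vertical_fov" (degrees; the focal length in pixels is half the picture's height over the tangent of half this angle, whatever the lens; pixels are square), "cx", "cy" (the principal point, pixels), "eye" and "attitude" of the camera in the world; the wrist camera has in their place "mount" (4x4, takes a point from camera to tool coordinates, whose origin is the TCP and whose axes are the flange's). Camera axes: x right, y up, looking along -z (the intrinsics and any distortion apply to the point x, -y, -z); pixel columns grow to the right and rows downward; lengths in m; the calibration is good to about 2 mm. A picture is of the moment at which its call begins: read the wrist's pose just before it.
- env.close_job(): hands the job in; it is judged then, once.
The state is a dict: "time_s": time; "q": joint angles; "qvel": joint speeds; "joint_efforts": joint torques, N m; "position": TCP position; "tool_rot": TCP orientation; "ft_force": force on the tool from outside, world axes, zero at the start; "wrist_torque": the same for the moment, N m; "grip_width": finger opening in m; "gripper_force": force on a finger pad.
Only numpy, scipy, OpenCV 4.12 (cv2) and the standard library are available. Lean on these libraries where they do the work, as an engineer would, in place of code of your own. Each camera call takes 0.05 s, during which the arm holds its last target. There are 200 camera calls.

## Working session

There is one attempt and no reset: what is moved stays moved. The work goes in short steps, Python scripts to look and compute and a tool call to move; the robot and the scene stay as the last step left them, time stands still between calls to the robot, and variables do not carry over. Pictures are saved under pics/ and viewed, at most 14 in all, crops included, and the job is handed in when it is done.

Besides the shell and the picture viewer there is one more tool, called after "Emit:" by a JSON object that holds its "fn" and its "kwargs", one argument or row to a line. apply_moves: Moves the arm, as the interface text tells. Its arguments: {"type":"object","properties":{"series":{"type":"array"},"grip_force":{"type":"number"}},"required":["series"]}

```bash
mkdir -p pics
cat > h.py <<'E'
import numpy as np, cv2
from rig import telemetry, get_image, env
def cam(n):
    s=telemetry.observe(); im=get_image(n)
    if n=="wrist":
        T=np.eye(4);T[:3,:3]=np.array(s["tool_rot"]);T[:3,3]=s["position"]
        M=T@np.array(im["mount"]); im["eye"]=M[:3,3]; im["attitude"]=M[:3,:3]
    im["f"]=im["frame"].shape[0]/2/np.tan(np.radians(im["vertical_fov"])/2)
    return im
def ray(im,u,v):
    d=np.stack([(np.asarray(u,float)-im["cx"])/im["f"],-(np.asarray(v,float)-im["cy"])/im["f"],-np.ones(np.shape(u))],-1)
    return d@np.array(im["attitude"]).T
def onplane(im,u,v,z):
    d=ray(im,u,v);e=np.array(im["eye"]);return e+d*((z-e[2])/d[...,2])[...,None]
def cloud(im):
    v,u=np.mgrid[:384,:512]; P=np.array(im["eye"])+ray(im,u,v)*im["z_map"][...,None]; P[im["z_map"]==0]=np.nan; return P
def save(im,name,s=1.5):
    cv2.imwrite("pics/"+name,cv2.resize(im["frame"][...,::-1],None,fx=s,fy=s))
E
python3 - <<'E'
from h import *
for n in("scene","side","wrist"):
    im=cam(n);save(im,n+"0.png");print(n,im["eye"],im["f"],im["cx"],im["cy"],[k for k in im],np.round(im["attitude"],2).tolist())
print(env.pinch_z,telemetry.observe())
E
```

```text
scene [ 1.04682803 -0.48405826  0.81571185] 389.37062308830764 254.54605017575787 200.58453193678918 ['frame', 'z_map', 'vertical_fov', 'cx', 'cy', 'eye', 'attitude', 'f'] [[0.66, -0.56, 0.51], [0.75, 0.49, -0.44], [-0.01, 0.67, 0.74]]
side [0.50735856 0.86655998 0.76793734] 389.6076342161922 259.15811890166185 189.33777312514104 ['frame', 'z_map', 'vertical_fov', 'cx', 'cy', 'eye', 'attitude', 'f'] [[-1.0, 0.03, -0.05], [-0.06, -0.6, 0.79], [-0.01, 0.8, 0.61]]
wrist [0.548855   0.07704096 0.37418572] 321.74613898822986 258.0132995917792 191.9566877246459 ['frame', 'z_map', 'vertical_fov', 'cx', 'cy', 'mount', 'eye', 'attitude', 'f'] [[1.0, -0.0, 0.0], [0.0, 0.95, 0.3], [-0.0, -0.3, 0.95]]
0.0187 {'time_s': 0.15, 'q': array([-1.23347260e+01,  2.18306636e+01,  7.43725480e+01,  5.11109653e-04,
        8.38598617e+01, -1.23367289e+01]), 'qvel': array([-0.01962003, -0.10249927, -0.14279394,  0.08634587, -0.05215024,
        0.09026659]), 'joint_efforts': array([ 1.94521621e-03, -4.48624384e+01, -2.31344014e+01, -1.86937300e-04,
        3.77541786e-03, -1.65174959e-05]), 'position': array([5.49765179e-01, 6.14817449e-05, 2.30880426e-01]), 'tool_rot': array([[-3.38672770e-05,  9.99999423e-01, -1.07353131e-03],
       [ 9.99999970e-01,  3.41290529e-05,  2.43828297e-04],
       [ 2.43864795e-04, -1.07352302e-03, -9.99999394e-01]]), 'ft_force': array([-0.44162495, -0.38434283,  0.83615575]), 'wrist_torque': array([-0.01870529,  0.05733622,  0.03612652]), 'gripper_force': 0.0, 'grip_width': 0.08554811876751924}
```

View pics/scene0.png

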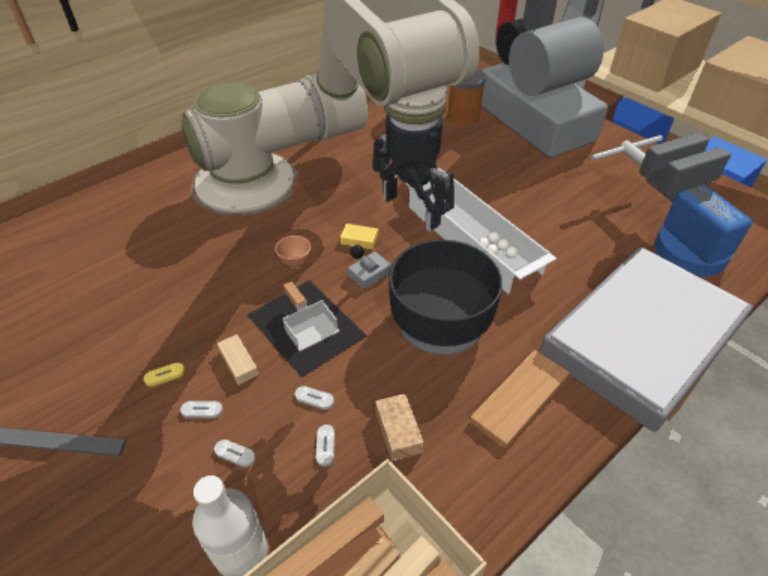

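View pics/side0.png

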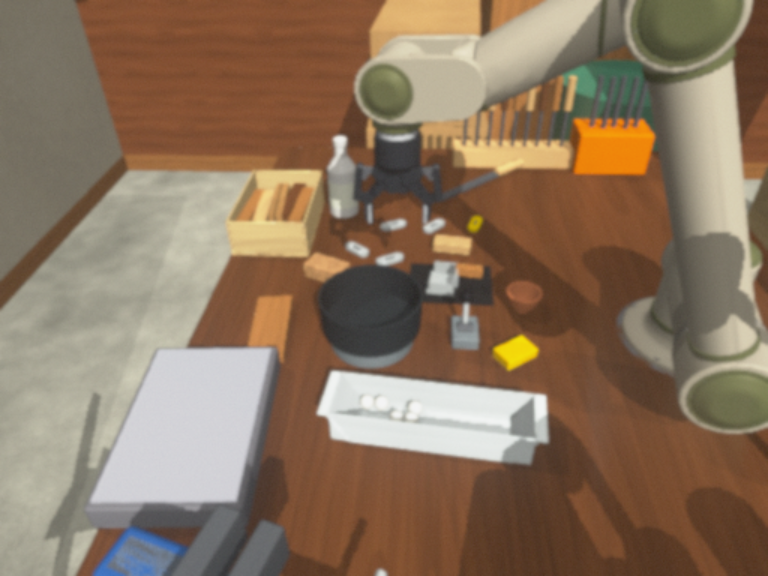

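Scene picture (768×576): candidate blanks are silver at (201,409), (234,453), (314,398) and (325,445). The look-alike is yellow at (163,375), so I leave it alone. The offcut is at (238,358), the cork at (400,425), the scoop at (310,322) on its mat, the switch at (368,265), the bowl at (444,295) and the tray at (490,235). I choose the four silver ones.

```bash
cat >> h.py <<'E'
def blobs(im,mask,mn=20):
    n,l,st,c=cv2.connectedComponentsWithStats(mask.astype(np.uint8)); return [(l==i) for i in range(1,n) if st[i,4]>=mn]
def rect(P):
    (c,s,a)=cv2.minAreaRect((P[:,:2]*1000).astype(np.float32)); 
    if s[0]<s[1]: s=s[::-1];a+=90
    return np.round(c,1),np.round(s,1),round((a+90)%180-90,1)
def blanks(im):
    hsv=cv2.cvtColor(im["frame"],cv2.COLOR_RGB2HSV);C=cloud(im)
    m=(hsv[...,1]<70)&(hsv[...,2]>110)&(C[...,2]<.02)&(C[...,2]>-.01)&(C[...,1]<.05)
    for b in blobs(im,cv2.morphologyEx(m.astype(np.uint8),cv2.MORPH_CLOSE,np.ones((5,5))),60):
        v,u=np.nonzero(b);c=cv2.findContours(b.astype(np.uint8),0,1)[0][0][:,0]
        print("blank",round(u.mean()),round(v.mean()),b.sum(),*rect(onplane(im,c[:,0],c[:,1],.006)))
E
python3 - <<'E'
from h import *
im=cam("scene");blanks(im);C=cloud(im);hsv=cv2.cvtColor(im["frame"],cv2.COLOR_RGB2HSV);z=C[...,2]
F=im["frame"].astype(int)
x,y=C[...,0],C[...,1]
# table z check
print("z table",np.nanmedian(z[300:330,60:70]))
# colour yellow etc
for nm,m in {"yellow":(hsv[...,1]>150)&(abs(hsv[...,0].astype(int)-28)<4)&(hsv[...,2]>130),"z25-60 low":(z>.015)&(z<.06)&(x<.9)&(x>.3)&(y<-.05)}.items():
    for b in blobs(im,m,60):
        v,u=np.nonzero(b);print(nm,round(u.mean()),round(v.mean()),b.sum(),*rect(C[b]),np.round(np.nanpercentile(z[b],[50,98]),3))
for nm in("scene","side"):
    i2=im if nm=="scene" else cam("side");C=cloud(i2);z=C[...,2]
    # bowl rim
    m=(abs(z-.114)<.005)&(C[...,0]>.45)&(abs(C[...,1])<.3)&(i2["frame"].max(-1)<90)
    for b in blobs(i2,m,30):print(nm,"rim",b.sum(),*cv2.minEnclosingCircle((C[b][:,:2]*1000).astype(np.float32)))
    # tray rim
    m=(abs(z-.058)<.006)&(C[...,1]>.05)&(C[...,1]<.5)&(i2["frame"].min(-1)>110)&(C[...,0]>.2)&(C[...,0]<.9)
    print(nm,"tray",m.sum(),*rect(C[m]))
    # mat : black pixels low
    m=(i2["frame"].max(-1)<45)&(abs(z)<.01)&(C[...,0]>.3)&(C[...,0]<.8)&(C[...,1]<0)
    for b in blobs(i2,m,150):print(nm,"mat",b.sum(),*rect(C[b]))
im=cam("wrist");save(im,"w1.png")
E
```

```text
blank 157 131 816 [ 25.3 -41.1] [230.9 130.8] 36.1
blank 208 218 643 [ 450.1 -139.6] [90.3 85.7] 81.0
blank 209 265 276 [ 578.1 -228.3] [67.1 30.2] 28.2
blank 134 273 306 [ 476.8 -377.7] [68.1 30.6] 48.7
blank 216 297 313 [ 657.3 -267.4] [68.9 27.3] -37.9
blank 22 291 448 [ 352.7 -597.6] [125.7  25. ] 43.2
blank 156 302 329 [ 578.1 -378.2] [69.3 29.7] 26.2
z table 0.0033992542268755366
z25-60 low 196 173 110 [322.8 -81.5] [55.3 16.6] 60.6 [0.039 0.05 ]
z25-60 low 201 205 410 [ 432.1 -143. ] [106.4  81.5] -7.5 [0.035 0.058]
z25-60 low 158 238 457 [ 436.3 -283.6] [87.2 38.3] -9.0 [0.027 0.03 ]
z25-60 low 266 283 897 [ 714.7 -167.1] [91.5 50.8] -24.6 [0.037 0.04 ]
z25-60 low 327 284 252 [808.2 -61.1] [71.4 22. ] 0.2 [0.021 0.024]
z25-60 low 40 294 894 [ 391.1 -570.4] [202.7  27.6] 42.6 [0.018 0.021]
z25-60 low 257 342 754 [ 792.5 -316.1] [236.  105.6] 58.1 [0.045 0.059]
z25-60 low 163 374 279 [ 732.5 -451.4] [70.4 29.4] 83.4 [0.042 0.059]
scene rim 560 (598.5460205078125, 39.99879455566406) 95.41793060302734
scene tray 5582 [609.6 276.7] [580.6 320.8] -0.0
scene mat 283 [ 435.4 -197.4] [107.   37.3] -20.0
side rim 407 (597.8665161132812, 41.73527526855469) 96.36448669433594
side tray 7422 [603.  280.7] [593.9 310.6] 0.0
```

Run:
```python
from h import *
im=cam("scene");a=im["frame"][235:325,85:290,::-1]
b=im["frame"][120:255,150:380,::-1]
a=cv2.resize(a,None,fx=3,fy=3,interpolation=2);b=cv2.resize(b,(615,361),interpolation=2)
cv2.imwrite("pics/c1.png",np.vstack([a[:230],b]))
```

```text
(no output)
```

View pics/c1.png

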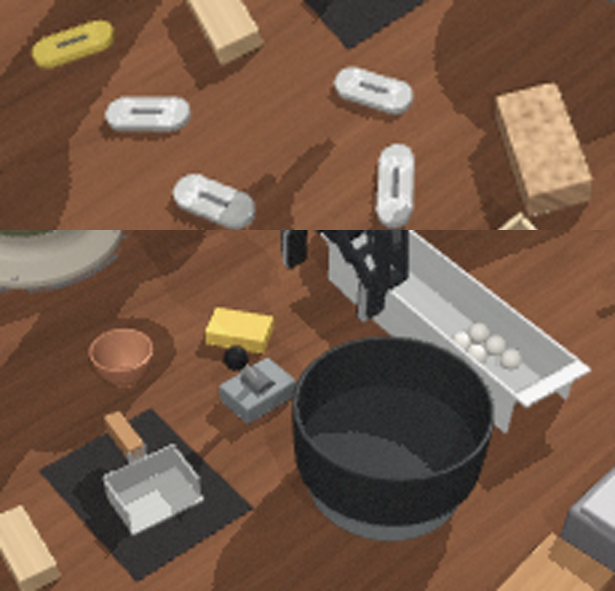

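View pics/w1.png

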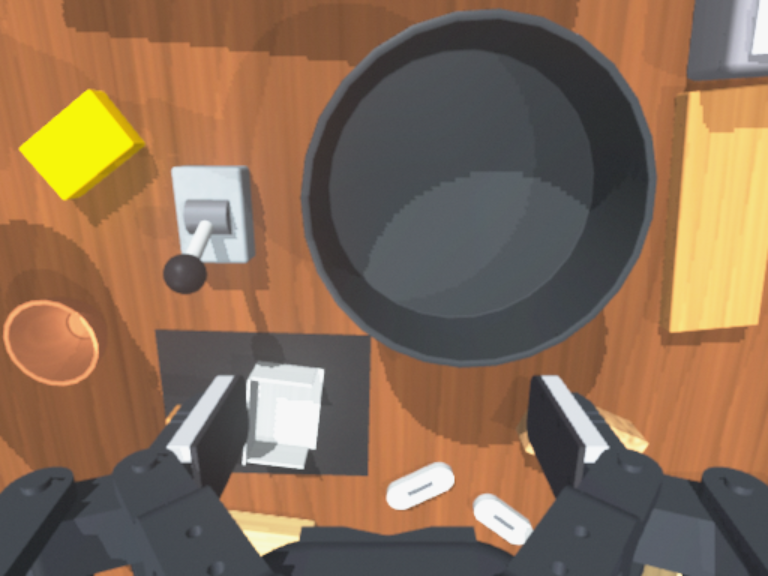

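Crop: four slotted silver blanks, the yellow one a decoy. The bowl is empty and five balls show in the visible part of the tray. The wrist view shows the switch at (210,215) with its lever leaning to the lower left. First reach goes to the blank at (578,-228) mm.

Emit:
{"fn": "apply_moves", "kwargs": {
  "series": [
    [-38,4.7,0,0,0,0,1],
    [-38,4.7,0,0,0,0,1],
    [-38,4.7,0,0,0,0,1],
    [-38,4.7,0,0,0,0,1],
    [-38,4.7,0,0,0,0,1],
    [-38,4.7,0,0,0,0,1],
    [0,0,28,0,0,10.3,1],
    [0,0,28,0,0,10.3,1],
    [0,0,28,0,0,10.3,1],
    [0,0,28,0,0,10.3,1],
    [0,0,28,0,0,10.3,1],
    [0,0,28,0,0,10.3,1]
  ],
  "grip_force": 50
}}

```text
time_s: 1.85
position: [0.5782, -0.228, 0.0624]
tool_rot: [[0.884, 0.467, 0.0], [0.467, -0.884, -0.0], [0.0, 0.0, -1.0]]
ft_force: [0.4, -0.6, -0.7]
grip_width: 0.0849
gripper_force: 0.0
```

```bash
cat >> h.py <<'E'
def rel(x,y,z,yaw):
    """mm target, yaw deg of closing line (tool y) in world -> needed shift along current tool axes, turn about z"""
    s=telemetry.observe();R=np.array(s["tool_rot"]);p=np.array(s["position"])*1000
    cur=np.degrees(np.arctan2(R[1,1],R[0,1])); t=-((yaw-cur+90)%180-90)
    print("pos",np.round(p,1),"yaw",round(cur,1),"q",np.round(s["q"],0),"w",round(s["grip_width"]*1000,1),"F",np.round(s["ft_force"],1),"| shift",np.round(R.T@(np.array([x,y,z])-p),1),"turn",round(t,1))
E
python3 -c "
from h import *
rel(578,-228,4,-62)
blanks(cam('wrist'))
"
```

```text
pos [ 578.2 -228.    62.4] yaw -62.1 q [-32.  38.  76.   0.  67.  30.] w 84.9 F [ 0.4 -0.6 -0.7] | shift [-0.2 -0.1 58.4] turn -0.1
blank 379 133 4728 [ 657.3 -269.3] [68.  29.1] -41.5
blank 262 209 3626 [ 578.3 -230.3] [68.8 26.8] 29.2
blank 67 275 5081 [ 463.5 -131. ] [73.3 52.8] -9.9
blank 13 278 252 [450.2 -96.9] [50.2  4.8] -9.4
blank 446 287 2068 [ 586.6 -373.5] [48.8 35.3] 26.0
blank 344 363 84 [ 497.  -346.3] [12.5  6.3] 0.8
```

Emit:
{"fn": "apply_moves", "kwargs": {
  "series": [
    [0,0,20,0,0,0,1],
    [0,0,20,0,0,0,1],
    [0,0,18.5,0,0,0,1],
    [0,0,0,0,0,0,0],
    [0,0,0,0,0,0,0],
    [0,0,0,0,0,0,0],
    [0,0,0,0,0,0,0],
    [0,0,0,0,0,0,0],
    [0,0,-40,0,0,0,0],
    [0,0,-40,0,0,0,0],
    [0,0,-40,0,0,0,0],
    [0,0,-40,0,0,0,0]
  ]
}}

```text
time_s: 3.4
position: [0.578, -0.2278, 0.1665]
tool_rot: [[0.881, 0.473, 0.0], [0.473, -0.881, -0.0], [0.0, 0.0, -1.0]]
ft_force: [0.0, -0.6, -1.6]
grip_width: 0.0233
gripper_force: 49.1
```

```bash
python3 -c "
from h import *
rel(598-30,40,62,0)
blanks(cam('wrist'))
blanks(cam('scene'))
"
```

```text
pos [ 578.  -227.8  166.5] yaw -61.8 q [-32.  32.  68.  -0.  80.  29.] w 23.3 F [ 0.  -0.6 -1.6] | shift [ 117.9 -240.7  104.5] turn -61.8
blank 340 119 2189 [ 657.9 -270.2] [69.4 29. ] -39.8
blank 499 162 701 [ 692.1 -431.6] [65.9 21.8] 41.6
blank 131 235 4871 [ 447.4 -144.5] [90.6 87.4] 82.1
blank 389 241 1766 [ 576.6 -383.3] [71.3 32.9] 26.2
blank 130 281 106 [ 404.8 -162.9] [26.6  7.2] 82.0
blank 136 125 266 [-38.1 -85.1] [174.1  44. ] -22.2
blank 217 213 215 [ 453.4 -115.1] [84.6 40.6] -9.2
blank 134 273 306 [ 476.8 -377.7] [68.1 30.6] 48.7
blank 216 297 311 [ 657.3 -267.4] [68.9 27.2] -37.9
blank 37 293 760 [ 376.4 -575.6] [190.5  25.2] 42.9
blank 156 302 329 [ 578.2 -378.3] [69.4 29.3] 25.1
```

Emit:
{"fn": "apply_moves", "kwargs": {
  "series": [
    [18,-36.3,0,0,0,0,0],
    [18,-36.3,0,0,0,0,0],
    [18,-36.3,0,0,0,0,0],
    [18,-36.3,0,0,0,0,0],
    [18,-36.3,0,0,0,0,0],
    [18,-36.3,0,0,0,0,0],
    [0,0,35,0,0,0,0],
    [0,0,35,0,0,0,0],
    [0,0,34,0,0,0,0],
    [0,0,0,0,0,0,0],
    [0,0,0,0,0,0,0.5],
    [0,0,0,0,0,0,0.5]
  ]
}}

```text
time_s: 5.0
position: [0.5711, 0.0149, 0.0622]
tool_rot: [[0.881, 0.473, 0.002], [0.473, -0.881, -0.0], [0.002, 0.001, -1.0]]
ft_force: [-0.8, 0.1, -0.8]
grip_width: 0.0427
gripper_force: 0.0
```

Emit:
{"fn": "apply_moves", "kwargs": {
  "series": [
    [0,0,0,0,0,0,0.5],
    [0,0,-40,0,0,0,0.5],
    [0,0,-40,0,0,0,0.5],
    [0,0,-40,0,0,0,0.5],
    [0,0,0,0,0,0,0.5]
  ]
}}

```text
time_s: 5.62
position: [0.5717, 0.0148, 0.1844]
tool_rot: [[0.881, 0.473, 0.007], [0.473, -0.881, -0.001], [0.006, 0.004, -1.0]]
ft_force: [0.4, -0.1, -0.8]
grip_width: 0.0423
gripper_force: 0.0
```

```bash
python3 -c "
from h import *
rel(657,-269,50,50)
im=cam('wrist');save(im,'w2.png',1.2)
"
```

```text
pos [571.7  14.8 184.4] yaw -61.8 q [-10.  26.  76.  -0.  78.  51.] w 42.3 F [ 0.4 -0.1 -0.8] | shift [-59.7 289.8 135.3] turn 68.2
```

View pics/w2.png

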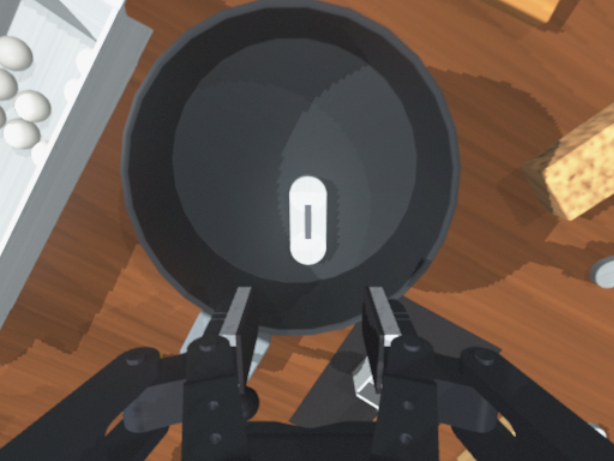

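Emit:
{"fn": "apply_moves", "kwargs": {
  "series": [
    [-10,48.3,0,0,0,0,1],
    [-10,48.3,0,0,0,0,1],
    [-10,48.3,0,0,0,0,1],
    [-10,48.3,0,0,0,0,1],
    [-10,48.3,0,0,0,0,1],
    [-10,48.3,0,0,0,0,1],
    [0,0,20,0,0,10,1],
    [0,0,20,0,0,10,1],
    [0,0,20,0,0,10,1],
    [0,0,20,0,0,10,1],
    [0,0,20,0,0,10,1],
    [0,0,20,0,0,10,1]
  ]
}}

```text
time_s: 7.18
position: [0.6539, -0.2684, 0.0587]
tool_rot: [[0.847, -0.532, -0.002], [-0.532, -0.847, 0.001], [-0.002, 0.0, -1.0]]
ft_force: [-0.6, -0.1, -0.2]
grip_width: 0.0857
gripper_force: 0.0
```

Emit:
{"fn": "apply_moves", "kwargs": {
  "series": [
    [0,0,14,0,0,8,1],
    [0,0,0,0,0,0,1]
  ]
}}

```text
time_s: 7.42
position: [0.6535, -0.2682, 0.0445]
tool_rot: [[0.769, -0.639, -0.004], [-0.639, -0.769, 0.002], [-0.004, 0.001, -1.0]]
ft_force: [-0.3, -0.7, -0.5]
grip_width: 0.0855
gripper_force: 0.0
```

```bash
python3 -c "
from h import *
rel(657,-269,4,50)
blanks(cam('wrist'))
"
```

```text
pos [ 653.5 -268.2   44.5] yaw -129.7 q [-32.  47.  60.  -0.  74.  98.] w 85.5 F [-0.3 -0.7 -0.5] | shift [ 3.4 -1.7 40.5] turn 0.3
blank 253 213 4349 [ 657.4 -268.3] [68.4 27.2] -39.6
blank 473 196 3960 [ 580.9 -379.3] [66.3 27.7] 26.3
blank 509 313 81 [ 493.6 -356.1] [14.9  3.3] -26.2
```

Emit:
{"fn": "apply_moves", "kwargs": {
  "series": [
    [3.4,0,20,0,0,0,1],
    [0,0,20.5,0,0,0,1],
    [0,0,0,0,0,0,0],
    [0,0,0,0,0,0,0],
    [0,0,0,0,0,0,0],
    [0,0,0,0,0,0,0],
    [0,0,0,0,0,0,0],
    [0,0,-40,0,0,0,0],
    [0,0,-40,0,0,0,0],
    [0,0,-40,0,0,0,0],
    [0,0,-40,0,0,0,0],
    [0,0,0,0,0,0,0]
  ]
}}

```text
time_s: 8.98
position: [0.6582, -0.2715, 0.1706]
tool_rot: [[0.768, -0.64, 0.006], [-0.64, -0.768, -0.004], [0.008, -0.001, -1.0]]
ft_force: [-0.2, -0.7, -0.6]
grip_width: 0.0001
gripper_force: 0.0
```

Emit:
{"fn": "apply_moves", "kwargs": {
  "series": [
    [-29.7,-28.8,0,0,0,0,0],
    [-29.7,-28.8,0,0,0,0,0],
    [-29.7,-28.8,0,0,0,0,0],
    [-29.7,-28.8,0,0,0,0,0],
    [-29.7,-28.8,0,0,0,0,0],
    [-29.7,-28.8,0,0,0,0,0],
    [-29.7,-28.8,0,0,0,0,0],
    [0,0,34,0,0,0,0],
    [0,0,34,0,0,0,0],
    [0,0,33,0,0,0,0],
    [0,0,0,0,0,0,0],
    [0,0,0,0,0,0,0.5]
  ]
}}

```text
time_s: 10.48
position: [0.6269, 0.0169, 0.0664]
tool_rot: [[0.768, -0.64, 0.001], [-0.64, -0.768, -0.0], [0.001, -0.001, -1.0]]
ft_force: [-0.2, -1.0, 0.5]
grip_width: 0.017
gripper_force: 0.0
```

Emit:
{"fn": "apply_moves", "kwargs": {
  "series": [
    [0,0,0,0,0,0,0.5],
    [0,0,0,0,0,0,0.5],
    [0,0,-40,0,0,0,0.5],
    [0,0,-40,0,0,0,0.5],
    [0,0,-40,0,0,0,0.5],
    [0,0,0,0,0,0,0.5]
  ]
}}

```text
time_s: 11.22
position: [0.6276, 0.0169, 0.1892]
tool_rot: [[0.768, -0.64, 0.007], [-0.64, -0.768, -0.001], [0.006, -0.004, -1.0]]
ft_force: [0.0, -0.3, -0.9]
grip_width: 0.0427
gripper_force: 0.0
```

```bash
python3 -c "
from h import *
rel(579,-379,50,-64)
blanks(cam('scene'))
"
```

```text
pos [627.6  16.9 189.2] yaw -129.8 q [ -9.  31.  65.   0.  83. 121.] w 42.7 F [ 0.  -0.3 -0.9] | shift [215.1 335.9 139.3] turn -65.8
blank 157 130 806 [ 23.6 -40.8] [231.4 132.1] 34.1
blank 208 218 631 [ 450.1 -139.6] [90.3 85.7] 81.0
blank 134 273 306 [ 476.8 -377.7] [68.1 30.6] 48.7
blank 215 296 308 [ 655.8 -269. ] [68.3 27.7] -41.2
blank 38 293 766 [ 380.1 -571.9] [200.8  25. ] 43.2
blank 156 302 329 [ 578.2 -378.3] [69.4 29.3] 25.1
```

Grip missed: the fingers shut above the blank, which hasn't moved. I'll check height before closing from now on.

Emit:
{"fn": "apply_moves", "kwargs": {
  "series": [
    [26.9,42,0,0,0,0,1],
    [26.9,42,0,0,0,0,1],
    [26.9,42,0,0,0,0,1],
    [26.9,42,0,0,0,0,1],
    [26.9,42,0,0,0,0,1],
    [26.9,42,0,0,0,0,1],
    [26.9,42,0,0,0,0,1],
    [26.9,42,0,0,0,0,1],
    [0,0,20,0,0,-9.5,1],
    [0,0,20,0,0,-9.5,1],
    [0,0,20,0,0,-9.5,1],
    [0,0,20,0,0,-9.5,1]
  ]
}}

```text
time_s: 12.78
position: [0.5762, -0.3785, 0.1032]
tool_rot: [[1.0, -0.026, -0.002], [-0.026, -1.0, 0.002], [-0.002, -0.002, -1.0]]
ft_force: [-0.4, 0.2, -0.0]
grip_width: 0.0853
gripper_force: 0.0
```

Emit:
{"fn": "apply_moves", "kwargs": {
  "series": [
    [0,0,20,0,0,-9.5,1],
    [0,0,20,0,0,-9.5,1],
    [0,0,20,0,0,-9,1],
    [0,0,0,0,0,0,1],
    [0,0,0,0,0,0,1]
  ]
}}

```text
time_s: 13.4
position: [0.5768, -0.379, 0.0456]
tool_rot: [[0.899, 0.439, 0.0], [0.439, -0.899, -0.0], [0.0, 0.0, -1.0]]
ft_force: [-0.4, -0.8, 1.2]
grip_width: 0.0852
gripper_force: 0.0
```

```bash
python3 -c "
from h import *
rel(579,-379,3,-64)
blanks(cam('wrist'))
"
```

```text
pos [ 576.8 -379.    45.6] yaw -64.0 q [-43.  45.  63.   0.  72.  21.] w 85.2 F [-0.4 -0.8  1.2] | shift [ 2.   1.  42.6] turn 0.0
blank 122 19 4102 [ 646.  -274.3] [63.4 22.1] -63.9
blank 437 70 1917 [ 694.3 -435.4] [73.4 31.6] 41.5
blank 261 217 4256 [ 577.8 -380.4] [68.6 27.2] 26.3
blank 189 329 2018 [ 482.6 -371.3] [51.9 27.4] 48.5
```

Emit:
{"fn": "apply_moves", "kwargs": {
  "series": [
    [1,1,20,0,0,0,1],
    [0,0,22.5,0,0,0,1],
    [0,0,0,0,0,0,1],
    [0,0,0,0,0,0,1]
  ]
}}

```text
time_s: 13.95
position: [0.5783, -0.3795, 0.0032]
tool_rot: [[0.897, 0.441, 0.001], [0.441, -0.897, -0.0], [0.0, 0.001, -1.0]]
ft_force: [0.5, -0.9, 0.7]
grip_width: 0.0855
gripper_force: 0.0
```

Emit:
{"fn": "apply_moves", "kwargs": {
  "series": [
    [0,0,0,0,0,0,0],
    [0,0,0,0,0,0,0],
    [0,0,0,0,0,0,0],
    [0,0,0,0,0,0,0],
    [0,0,0,0,0,0,0],
    [0,0,0,0,0,0,0]
  ]
}}

```text
time_s: 14.7
position: [0.5782, -0.3795, 0.0034]
tool_rot: [[0.897, 0.442, 0.001], [0.442, -0.897, -0.001], [0.0, 0.001, -1.0]]
ft_force: [-0.4, 0.2, 6.0]
grip_width: 0.024
gripper_force: 49.7
```

```bash
python3 -c "
from h import *
rel(620,20,165,-64)
"
```

```text
pos [ 578.2 -379.5    3.4] yaw -63.8 q [-43.  48.  65.   0.  67.  21.] w 24.0 F [-0.4  0.2  6. ] | shift [ 213.9 -339.9 -161.9] turn 0.2
```

Emit:
{"fn": "apply_moves", "kwargs": {
  "series": [
    [0,0,-54,0,0,0,0],
    [0,0,-54,0,0,0,0],
    [0,0,-54,0,0,0,0],
    [26.7,-42.5,0,0,0,0,0],
    [26.7,-42.5,0,0,0,0,0],
    [26.7,-42.5,0,0,0,0,0],
    [26.7,-42.5,0,0,0,0,0],
    [26.7,-42.5,0,0,0,0,0],
    [26.7,-42.5,0,0,0,0,0],
    [26.7,-42.5,0,0,0,0,0],
    [26.7,-42.5,0,0,0,0,0],
    [0,0,0,0,0,0,0]
  ]
}}

```text
time_s: 16.2
position: [0.6192, 0.0233, 0.1643]
tool_rot: [[0.895, 0.445, -0.001], [0.445, -0.895, 0.001], [-0.001, -0.001, -1.0]]
ft_force: [0.8, -0.3, -0.6]
grip_width: 0.0241
gripper_force: 49.4
```

Emit:
{"fn": "apply_moves", "kwargs": {
  "series": [
    [0,0,34,0,0,0,0],
    [0,0,34,0,0,0,0],
    [0,0,34,0,0,0,0],
    [0,0,0,0,0,0,0],
    [0,0,0,0,0,0,0.5],
    [0,0,0,0,0,0,0.5],
    [0,0,0,0,0,0,0.5],
    [0,0,-40,0,0,0,0.5],
    [0,0,-40,0,0,0,0.5],
    [0,0,-40,0,0,0,0.5],
    [0,0,0,0,0,0,0.5]
  ]
}}

```text
time_s: 17.58
position: [0.6207, 0.02, 0.1866]
tool_rot: [[0.897, 0.442, 0.007], [0.442, -0.897, -0.001], [0.006, 0.004, -1.0]]
ft_force: [0.5, 0.6, 0.2]
grip_width: 0.0421
gripper_force: 0.0
```

```bash
python3 -c "
from h import *
rel(656.5,-268.5,45,50)
blanks(cam('scene'))
"
```

```text
pos [620.7  20.  186.6] yaw -63.8 q [-9. 31. 67. -0. 82. 55.] w 42.1 F [0.5 0.6 0.2] | shift [-96.2 274.  142.2] turn 66.2
blank 157 131 790 [ 25.3 -41.3] [231.  130.3] 35.8
blank 208 218 634 [ 450.1 -139.6] [90.3 85.7] 81.0
blank 134 273 306 [ 476.8 -377.7] [68.1 30.6] 48.7
blank 215 296 311 [ 655.6 -269.2] [69.  27.5] -37.8
blank 37 293 741 [ 378.4 -573.7] [196.2  24.9] 42.7
```

Emit:
{"fn": "apply_moves", "kwargs": {
  "series": [
    [-16,45.7,0,0,0,0,1],
    [-16,45.7,0,0,0,0,1],
    [-16,45.7,0,0,0,0,1],
    [-16,45.7,0,0,0,0,1],
    [-16,45.7,0,0,0,0,1],
    [-16,45.7,0,0,0,0,1],
    [0,0,25,0,0,9.5,1],
    [0,0,25,0,0,9.5,1],
    [0,0,25,0,0,9.5,1],
    [0,0,25,0,0,9.5,1],
    [0,0,25,0,0,9.5,1],
    [0,0,15,0,0,9.5,1]
  ]
}}

```text
time_s: 19.12
position: [0.6534, -0.2677, 0.0398]
tool_rot: [[0.856, -0.517, -0.004], [-0.517, -0.856, 0.002], [-0.004, -0.0, -1.0]]
ft_force: [0.2, -0.5, -0.9]
grip_width: 0.0851
gripper_force: 0.0
```

Emit:
{"fn": "apply_moves", "kwargs": {
  "series": [
    [0,0,0,0,0,9,1],
    [0,0,0,0,0,0,1],
    [0,0,0,0,0,0,1]
  ]
}}

```text
time_s: 19.5
position: [0.6543, -0.2683, 0.0424]
tool_rot: [[0.77, -0.638, -0.001], [-0.638, -0.77, 0.0], [-0.001, 0.0, -1.0]]
ft_force: [0.8, -0.2, -0.7]
grip_width: 0.0852
gripper_force: 0.0
```

```bash
python3 -c "
from h import *
rel(656.5,-268.5,3,50)
blanks(cam('wrist'))
"
```

```text
pos [ 654.3 -268.3   42.4] yaw -129.6 q [-32.  47.  60.   0.  73.  98.] w 85.2 F [ 0.8 -0.2 -0.7] | shift [ 1.8 -1.2 39.4] turn 0.4
blank 258 216 4404 [ 655.5 -270.6] [68.6 27.1] -39.8
blank 509 306 113 [ 501.1 -356. ] [20.9  6.4] -26.3
```

Emit:
{"fn": "apply_moves", "kwargs": {
  "series": [
    [2,0,20,0,0,0,1],
    [0,0,19.5,0,0,0,1],
    [0,0,0,0,0,0,1],
    [0,0,0,0,0,0,1]
  ]
}}

```text
time_s: 20.05
position: [0.6562, -0.2697, 0.0033]
tool_rot: [[0.768, -0.64, 0.0], [-0.64, -0.768, -0.0], [0.0, -0.0, -1.0]]
ft_force: [0.5, -0.0, 0.8]
grip_width: 0.0849
gripper_force: 0.0
```

Emit:
{"fn": "apply_moves", "kwargs": {
  "series": [
    [0,0,0,0,0,0,1]
  ]
}}

```text
time_s: 20.18
position: [0.6564, -0.2698, 0.004]
tool_rot: [[0.768, -0.64, 0.001], [-0.64, -0.768, -0.001], [0.001, -0.0, -1.0]]
ft_force: [0.2, 0.2, 0.9]
grip_width: 0.0854
gripper_force: 0.0
```

Emit:
{"fn": "apply_moves", "kwargs": {
  "series": [
    [0,0,1,0,0,0,0],
    [0,0,0,0,0,0,0],
    [0,0,0,0,0,0,0],
    [0,0,0,0,0,0,0],
    [0,0,0,0,0,0,0],
    [0,0,0,0,0,0,0],
    [0,0,-54,0,0,0,0],
    [0,0,-54,0,0,0,0],
    [0,0,-54,0,0,0,0],
    [0,0,0,0,0,0,0],
    [0,0,0,0,0,0,0]
  ]
}}

```text
time_s: 21.55
position: [0.6556, -0.2694, 0.1629]
tool_rot: [[0.768, -0.64, -0.002], [-0.64, -0.768, 0.001], [-0.002, 0.0, -1.0]]
ft_force: [0.1, 0.3, -1.2]
grip_width: 0.0239
gripper_force: 49.4
```

```bash
python3 -c "
from h import *
rel(615,60,165,50)
"
```

```text
pos [ 655.6 -269.4  162.9] yaw -129.8 q [-32.  41.  51.   0.  88.  98.] w 23.9 F [ 0.1  0.3 -1.2] | shift [-242.  -227.1   -1.6] turn 0.2
```

Emit:
{"fn": "apply_moves", "kwargs": {
  "series": [
    [-34.6,-32.4,0,0,0,0,0],
    [-34.6,-32.4,0,0,0,0,0],
    [-34.6,-32.4,0,0,0,0,0],
    [-34.6,-32.4,0,0,0,0,0],
    [-34.6,-32.4,0,0,0,0,0],
    [-34.6,-32.4,0,0,0,0,0],
    [-34.6,-32.4,0,0,0,0,0],
    [0,0,0,0,0,0,0],
    [0,0,33,0,0,0,0],
    [0,0,33,0,0,0,0],
    [0,0,32,0,0,0,0],
    [0,0,0,0,0,0,0]
  ]
}}

```text
time_s: 23.05
position: [0.6135, 0.0589, 0.0633]
tool_rot: [[0.768, -0.641, -0.007], [-0.641, -0.768, 0.0], [-0.005, 0.004, -1.0]]
ft_force: [0.5, -0.5, -1.1]
grip_width: 0.024
gripper_force: 50.9
```

Emit:
{"fn": "apply_moves", "kwargs": {
  "series": [
    [0,0,0,0,0,0,0.5],
    [0,0,0,0,0,0,0.5],
    [0,0,0,0,0,0,0.5],
    [0,0,-40,0,0,0,0.5],
    [0,0,-40,0,0,0,0.5],
    [0,0,-40,0,0,0,0.5],
    [0,0,0,0,0,0,0.5]
  ]
}}

```text
time_s: 23.92
position: [0.6163, 0.0596, 0.1902]
tool_rot: [[0.768, -0.64, 0.007], [-0.64, -0.768, -0.001], [0.006, -0.004, -1.0]]
ft_force: [0.3, 1.1, 0.1]
grip_width: 0.0427
gripper_force: 0.0
```

```bash
python3 -c "
from h import *
rel(477,-378,45,-41)
blanks(cam('scene'))
"
```

```text
pos [616.3  59.6 190.2] yaw -129.8 q [ -5.  30.  67.  -0.  82. 124.] w 42.7 F [0.3 1.1 0.1] | shift [172.1 426.  144.5] turn -88.8
blank 157 130 807 [ 23.1 -41.2] [230.1 132.1] 34.1
blank 208 218 636 [ 450.1 -139.6] [90.3 85.7] 81.0
blank 134 273 306 [ 476.8 -377.7] [68.1 30.6] 48.7
blank 33 293 675 [ 372.9 -578.6] [181.2  24.9] 43.2
```

Emit:
{"fn": "apply_moves", "kwargs": {
  "series": [
    [19.1,47.3,0,0,0,0,1],
    [19.1,47.3,0,0,0,0,1],
    [19.1,47.3,0,0,0,0,1],
    [19.1,47.3,0,0,0,0,1],
    [19.1,47.3,0,0,0,0,1],
    [19.1,47.3,0,0,0,0,1],
    [19.1,47.3,0,0,0,0,1],
    [19.1,47.3,0,0,0,0,1],
    [19.1,47.3,0,0,0,0,1],
    [0,0,16,0,0,-10,1],
    [0,0,16,0,0,-10,1],
    [0,0,16,0,0,-10,1]
  ]
}}

```text
time_s: 25.48
position: [0.4742, -0.3771, 0.1365]
tool_rot: [[0.986, -0.165, -0.002], [-0.165, -0.986, 0.002], [-0.002, -0.002, -1.0]]
ft_force: [-0.1, -0.4, 0.2]
grip_width: 0.0854
gripper_force: 0.0
```

Emit:
{"fn": "apply_moves", "kwargs": {
  "series": [
    [0,0,16,0,0,-10,1],
    [0,0,16,0,0,-10,1],
    [0,0,16,0,0,-10,1],
    [0,0,16,0,0,-10,1],
    [0,0,16,0,0,-10,1],
    [0,0,16,0,0,-9,1],
    [0,0,0,0,0,0,1],
    [0,0,0,0,0,0,1]
  ]
}}

```text
time_s: 26.48
position: [0.4747, -0.3775, 0.0424]
tool_rot: [[0.656, 0.755, -0.0], [0.755, -0.656, 0.0], [-0.0, -0.0, -1.0]]
ft_force: [0.3, -0.3, 0.3]
grip_width: 0.0853
gripper_force: 0.0
```

```bash
python3 -c "
from h import *
rel(477,-378,2.5,-41)
blanks(cam('wrist'))
"
```

```text
pos [ 474.7 -377.5   42.4] yaw -41.0 q [-50.  38.  79.  -0.  63.  -9.] w 85.3 F [ 0.3 -0.3  0.3] | shift [ 1.1  2.1 39.9] turn 0.0
blank 265 220 4340 [ 477.1 -380.2] [68.6 26.8] 48.2
blank 166 338 103 [ 370.8 -399.5] [14.5  4.4] 73.8
```

Emit:
{"fn": "apply_moves", "kwargs": {
  "series": [
    [0,2,20,0,0,0,1],
    [0,0,20,0,0,0,1],
    [0,0,0,0,0,0,1],
    [0,0,0.5,0,0,0,1],
    [0,0,0,0,0,0,0],
    [0,0,0,0,0,0,0],
    [0,0,0,0,0,0,0],
    [0,0,0,0,0,0,0],
    [0,0,0,0,0,0,0],
    [0,0,-54,0,0,0,0],
    [0,0,-54,0,0,0,0],
    [0,0,-54,0,0,0,0]
  ]
}}

```text
time_s: 28.02
position: [0.476, -0.3785, 0.1651]
tool_rot: [[0.653, 0.757, -0.001], [0.757, -0.653, 0.001], [0.0, -0.001, -1.0]]
ft_force: [0.5, -0.5, -0.7]
grip_width: 0.0237
gripper_force: 49.6
```

Emit:
{"fn": "apply_moves", "kwargs": {
  "series": [
    [44.2,-24,0,0,0,0,0],
    [44.2,-24,0,0,0,0,0],
    [44.2,-24,0,0,0,0,0],
    [44.2,-24,0,0,0,0,0],
    [44.2,-24,0,0,0,0,0],
    [44.2,-24,0,0,0,0,0],
    [44.2,-24,0,0,0,0,0],
    [44.2,-24,0,0,0,0,0],
    [44.2,-24,0,0,0,0,0],
    [0,0,0,0,0,0,0],
    [0,0,0,0,0,0,0]
  ]
}}

```text
time_s: 29.4
position: [0.5724, 0.0633, 0.1634]
tool_rot: [[0.653, 0.757, -0.001], [0.757, -0.653, -0.0], [-0.001, -0.001, -1.0]]
ft_force: [-0.5, -0.1, -0.3]
grip_width: 0.0242
gripper_force: 49.6
```

```bash
python3 -c "
from h import *
rel(575,60,66,-41)
"
```

```text
pos [572.4  63.3 163.4] yaw -40.8 q [-5. 28. 76. -0. 76. 35.] w 24.2 F [-0.5 -0.1 -0.3] | shift [-0.7  4.2 97.4] turn 0.2
```

Emit:
{"fn": "apply_moves", "kwargs": {
  "series": [
    [0,4,33,0,0,0,0],
    [0,0,33,0,0,0,0],
    [0,0,32,0,0,0,0],
    [0,0,0,0,0,0,0],
    [0,0,0,0,0,0,0.5],
    [0,0,0,0,0,0,0.5],
    [0,0,0,0,0,0,0.5],
    [0,0,-50,0,0,0,0.5],
    [0,0,-50,0,0,0,0.5],
    [0,0,-50,0,0,10,0.5],
    [0,0,-50,0,0,10,0.5],
    [0,0,-10,0,0,10,0.5]
  ]
}}

```text
time_s: 30.9
position: [0.5763, 0.0609, 0.2801]
tool_rot: [[0.946, 0.324, 0.007], [0.324, -0.946, -0.001], [0.006, 0.003, -1.0]]
ft_force: [0.9, 0.2, -1.5]
grip_width: 0.0429
gripper_force: 0.0
```

Emit:
{"fn": "apply_moves", "kwargs": {
  "series": [
    [0,0,0,0,0,-10,0.5],
    [0,0,0,0,0,-10,0.5],
    [0,0,0,0,0,-10,0.5],
    [0,0,0,0,0,-10,0.5],
    [0,0,0,0,0,-10,0.5],
    [0,0,0,0,0,-10,0.5],
    [0,0,0,0,0,-10,0.5],
    [0,0,0,0,0,0,0.5]
  ]
}}

```text
time_s: 31.9
position: [0.5756, 0.061, 0.2762]
tool_rot: [[0.015, 1.0, 0.0], [1.0, -0.015, -0.0], [-0.0, 0.0, -1.0]]
ft_force: [0.8, -0.2, -0.6]
grip_width: 0.0425
gripper_force: 0.0
```

```bash
python3 -c "
from h import *
rel(450,-150,66,0)
im=cam('wrist');save(im,'w3.png')
C=cloud(im);z=C[...,2];F=im['frame'].astype(int)
m=(abs(z-.058)<.006)&(C[...,1]>.12)&(F.min(-1)>110)
for b in blobs(im,m,50):print('trayrim',b.sum(),*rect(C[b]))
hsv=cv2.cvtColor(im['frame'],cv2.COLOR_RGB2HSV)
m=(hsv[...,1]<40)&(hsv[...,2]>100)&(C[...,1]<-.03)&(z>.0)
for b in blobs(im,m,50):print('scoop',b.sum(),*rect(C[b]),np.nanpercentile(z[b],[5,50,95]))
"
```

```text
pos [575.6  61.  276.2] yaw -0.9 q [-6. 23. 65. -0. 92. -5.] w 42.5 F [ 0.8 -0.2 -0.6] | shift [-212.8 -122.4  210.1] turn -0.9
trayrim 2549 [487.2 215.9] [336.7  40.6] -5.0
trayrim 7147 [804.9 175.3] [99.4 83. ] -84.8
scoop 105 [ 436.  -119.3] [37.2 11.1] 61.3 [0.0014122  0.01963502 0.034103  ]
```

View pics/w3.png

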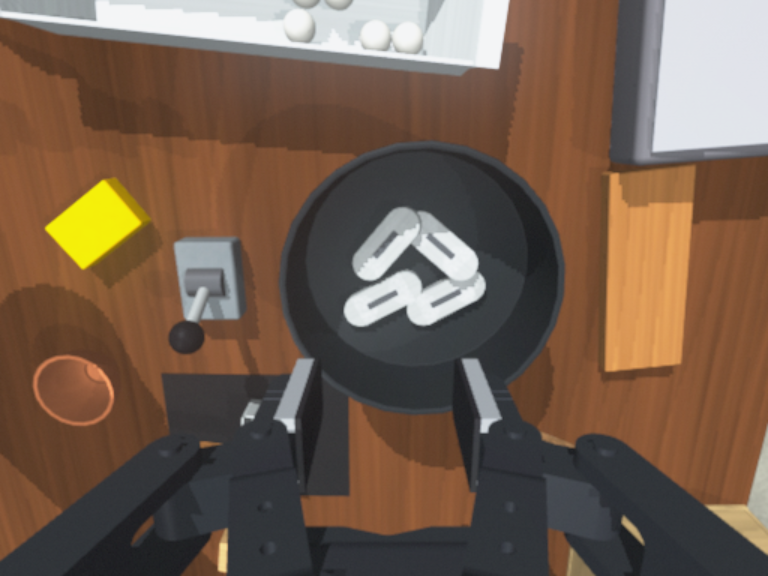

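All four blanks are in the bowl, at about (387,243), (445,248), (382,300) and (446,300). Next, the tray from above.

Emit:
{"fn": "apply_moves", "kwargs": {
  "series": [
    [40,0,-10,0,0,0,0.5],
    [40,0,-10,0,0,0,0.5],
    [40,0,-10,0,0,0,0.5],
    [30,0,0,0,0,0,0.5],
    [0,0,0,0,0,0,0.5],
    [0,0,0,0,0,0,0.5]
  ]
}}

```text
time_s: 32.7
position: [0.5778, 0.2103, 0.3057]
tool_rot: [[0.016, 1.0, -0.0], [1.0, -0.016, -0.0], [-0.0, -0.0, -1.0]]
ft_force: [1.1, 0.1, 0.6]
grip_width: 0.0426
gripper_force: 0.0
```

```bash
cat >> h.py <<'E'
def tray(im):
    C=cloud(im);z=C[...,2];F=im['frame'].astype(int)
    hsv=cv2.cvtColor(im['frame'],cv2.COLOR_RGB2HSV)
    m=(abs(z-.06)<.004)&(C[...,1]>.12)&(C[...,1]<.4)&(hsv[...,1]<50)
    for b in blobs(im,m,50):print('trayrim',b.sum(),*rect(C[b]))
    m=(z<.062)&(z>.002)&(hsv[...,1]<50)&(C[...,1]>.12)&(C[...,1]<.4)&(C[...,0]<.79)
    print('trayall',*rect(C[m]))
E
python3 -c "
from h import *
rel(450,-150,66,0)
im=cam('wrist');save(im,'w4.png');tray(im)
"
```

```text
pos [577.8 210.3 305.7] yaw -0.9 q [ 9. 27. 54. -0. 99. 10.] w 42.6 F [1.1 0.1 0.6] | shift [-362.2 -121.9  239.9] turn -0.9
trayrim 4416 [482.8 245.9] [351.6  92.3] -6.3
trayrim 130 [597.8 127. ] [94.9 13.4] 0.1
trayall [526.3 254.3] [527.4 268.5] 0.0
```

View pics/w4.png

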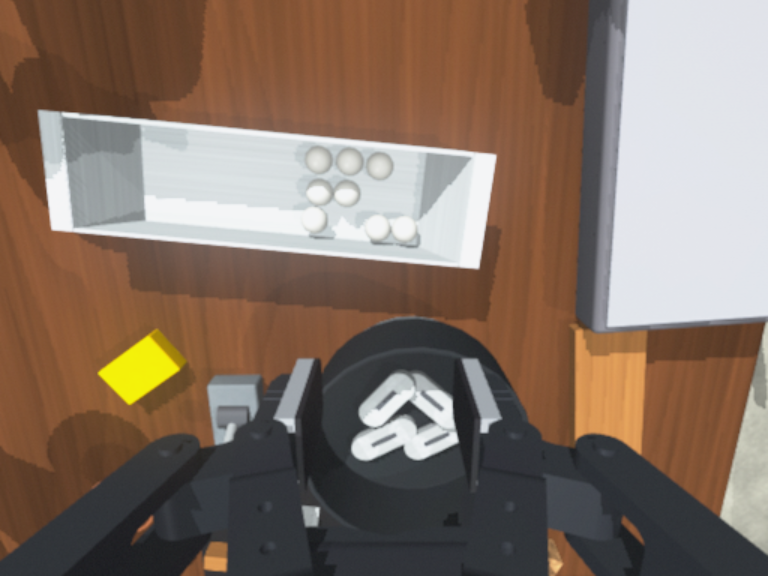

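The tray image shows 8 balls at (318,160), (349,162), (379,166), (318,192), (346,194), (314,219), (377,228) and (405,228), all in the +x half. Tray pose is (482.8,245.9) mm at -6.3°. Next I look at the scoop from above.

Emit:
{"fn": "apply_moves", "kwargs": {
  "series": [
    [-38.6,-21,0,0,0,0,1],
    [-38.6,-21,0,0,0,0,1],
    [-38.6,-21,0,0,0,0,1],
    [-38.6,-21,0,0,0,0,1],
    [-38.6,-21,0,0,0,0,1],
    [-38.6,-21,0,0,0,0,1],
    [-38.6,-21,0,0,0,0,1],
    [0,0,0,0,0,0,1],
    [0,0,0,0,0,0,1]
  ]
}}

```text
time_s: 33.88
position: [0.427, -0.0574, 0.306]
tool_rot: [[0.016, 1.0, 0.0], [1.0, -0.016, 0.0], [0.0, 0.0, -1.0]]
ft_force: [0.7, 0.2, -0.4]
grip_width: 0.0855
gripper_force: 0.0
```

```bash
cat >> h.py <<'E'
def scoop(im):
    C=cloud(im);x,y,z=C[...,0],C[...,1],C[...,2];hsv=cv2.cvtColor(im['frame'],cv2.COLOR_RGB2HSV)
    roi=(x>.25)&(x<.6)&(y>-.28)&(y<-.03)
    h=roi&(z>.045)&(z<.06)&(hsv[...,1]>90)
    for b in blobs(im,h,60):print('handle top',b.sum(),*rect(C[b]),np.nanmedian(z[b]))
    s=roi&(hsv[...,1]<60)&(hsv[...,2]>90)&(z>-.005)&(z<.045)
    for b in blobs(im,s,100):print('steel',b.sum(),*rect(C[b]),np.round(np.nanpercentile(z[b],[5,50,95]),3))
    s=roi&(hsv[...,1]<60)&(z>.027)&(z<.04)&(hsv[...,2]>90)
    print('walls',s.sum(),*rect(C[s]))
    # switch
    k=(hsv[...,2]<60)&(z>.06)&(z<.1)&(abs(x-.45)<.08)&(abs(y)<.09)
    for b in blobs(im,k,60):print('knob',b.sum(),*rect(C[b]),np.nanmax(z[b]))
    k=(hsv[...,1]<60)&(z>.02)&(z<.03)&(abs(x-.45)<.08)&(abs(y)<.09)
    for b in blobs(im,k,60):print('box',b.sum(),*rect(C[b]))
    k=(hsv[...,2]<60)&(abs(z)<.006)&roi
    for b in blobs(im,k,400):print('mat',b.sum(),*rect(C[b]))
E
python3 -c "
from h import *
rel(450,-150,66,0)
im=cam('wrist');save(im,'w5.png');scoop(im)
"
```

```text
pos [427.  -57.4 306. ] yaw -0.9 q [-23.   7.  83.   0.  90. -23.] w 85.5 F [ 0.7  0.2 -0.4] | shift [-92.2  24.3 240. ] turn -0.9
handle top 347 [299.9 -69.2] [67.9 67.6] -63.8 0.04589931205073494
handle top 582 [ 405.4 -139.7] [54.7 18.6] -9.5 0.0534950090753859
steel 2298 [ 457.5 -155.9] [97.6 64.2] 82.6 [0.001 0.003 0.031]
walls 248 [ 455.1 -147.3] [80.9 55.4] 82.3
knob 571 [513.5  31.8] [114.8  20.3] -83.8 0.09989777877403894
box 1533 [420.   21.6] [69.8 49.6] 89.7
mat 506 [ 446.6 -200.4] [88. 35.] -14.1
```

View pics/w5.png

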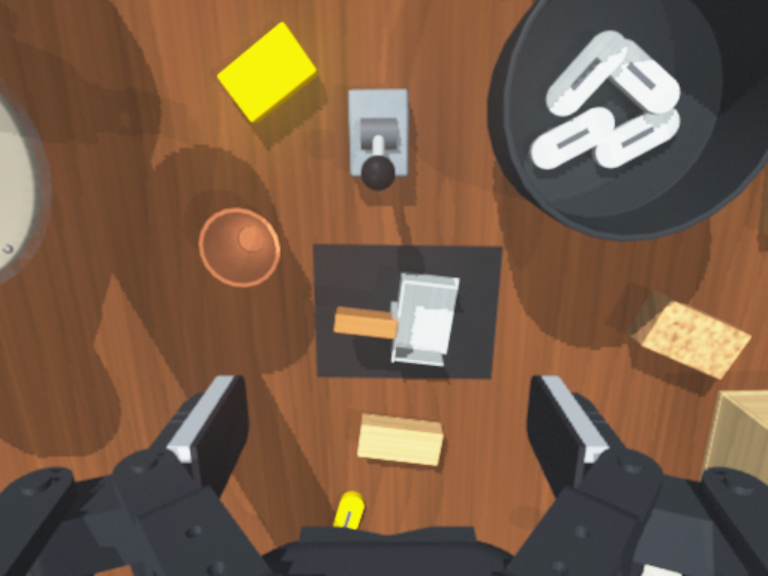

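The picture shows the scoop on its mat: handle at (366,322), pan at (428,320), nose to +x at about -8°. The switch box is at (378,132) with its knob at (378,172), so off leans to -y and on is +y. Now I grip the handle.

Emit:
{"fn": "apply_moves", "kwargs": {
  "series": [
    [-41.5,-9.8,0,0,0,0,1],
    [-41.5,-9.8,0,0,0,0,1],
    [0,0,15,0,0,9.7,1],
    [0,0,15,0,0,9.7,1],
    [0,0,15,0,0,9.7,1],
    [0,0,15,0,0,9.7,1],
    [0,0,15,0,0,9.7,1],
    [0,0,15,0,0,9.7,1],
    [0,0,15,0,0,9.7,1],
    [0,0,15,0,0,9.7,1],
    [0,0,15,0,0,9.7,1],
    [0,0,15,0,0,9.7,1]
  ]
}}

```text
time_s: 35.42
position: [0.4068, -0.1392, 0.1552]
tool_rot: [[0.99, -0.14, 0.0], [-0.14, -0.99, 0.0], [0.0, -0.0, -1.0]]
ft_force: [0.1, -0.6, -0.1]
grip_width: 0.0856
gripper_force: 0.0
```

Emit:
{"fn": "apply_moves", "kwargs": {
  "series": [
    [0,0,0,0,0,0,1],
    [0,0,0,0,0,0,1]
  ]
}}

```text
time_s: 35.67
position: [0.4068, -0.1398, 0.1563]
tool_rot: [[0.991, -0.132, 0.001], [-0.132, -0.991, -0.0], [0.001, 0.0, -1.0]]
ft_force: [0.4, -0.3, 0.1]
grip_width: 0.0854
gripper_force: 0.0
```

```bash
python3 -c "
from h import *
rel(406,-140,23.3,-98)
im=cam('wrist');scoop(im);save(im,'w6.png',1)
for p in [(314,244),(502,247),(492,378),(317,378)]: pass
"
```

```text
pos [ 406.8 -139.8  156.3] yaw -97.6 q [-35.  15.  99.   0.  66.  63.] w 85.4 F [ 0.4 -0.3  0.1] | shift [ -0.8   0.3 133. ] turn 0.4
handle top 1479 [ 405.9 -141.4] [55.9 17.4] -8.0 0.05358387264503692
handle top 619 [299.5 -71. ] [68.4 68. ] -40.7 0.045640589575474344
steel 7084 [ 455.4 -148. ] [90.7 67.5] 82.4 [0.002 0.003 0.032]
walls 767 [ 457.7 -148.7] [80.3 49.9] 81.9
knob 1981 [514.6   1.5] [63.   7.3] -65.7 0.09999532493550425
knob 511 [422.7 -12.8] [23.9 14.5] 31.3 0.08896159867684328
box 2954 [420.2  19.8] [69.7 50.1] 89.2
mat 1481 [ 415.2 -200.1] [80.8 34.8] -47.5
```

View pics/w6.png

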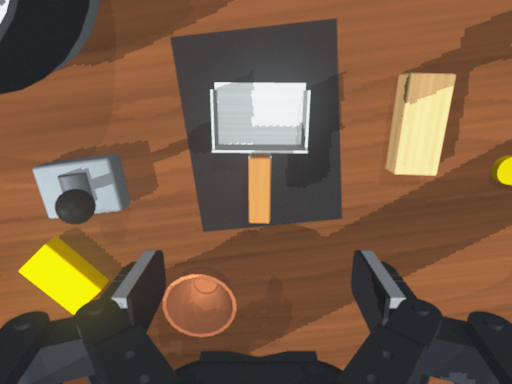

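Emit:
{"fn": "apply_moves", "kwargs": {
  "series": [
    [0,1,33,0,0,0.4,1],
    [0,0,33,0,0,0,1],
    [0,0,33,0,0,0,1],
    [0,0,30,0,0,0,1],
    [0,0,4,0,0,0,1],
    [0,0,0,0,0,0,1]
  ],
  "grip_force": 90
}}

```text
time_s: 36.48
position: [0.4066, -0.1412, 0.0236]
tool_rot: [[0.99, -0.142, 0.001], [-0.142, -0.99, -0.001], [0.001, 0.0, -1.0]]
ft_force: [0.5, 0.4, 0.0]
grip_width: 0.0856
gripper_force: 0.0
```

Emit:
{"fn": "apply_moves", "kwargs": {
  "series": [
    [0,0,0,0,0,0,0],
    [0,0,0,0,0,0,0],
    [0,0,0,0,0,0,0],
    [0,0,0,0,0,0,0],
    [0,0,0,0,0,0,0],
    [0,0,0,0,0,0,0],
    [0,0,0,0,0,0,0]
  ]
}}

```text
time_s: 37.35
position: [0.4063, -0.141, 0.0232]
tool_rot: [[0.99, -0.143, 0.001], [-0.143, -0.99, -0.0], [0.001, 0.0, -1.0]]
ft_force: [-0.7, 1.4, 5.9]
grip_width: 0.0168
gripper_force: 87.6
```

```bash
python3 -c "
from h import *
rel(0,0,200,-96.3)
"
```

```text
pos [ 406.3 -141.    23.2] yaw -98.2 q [-35.  27. 109.   0.  43.  63.] w 16.8 F [-0.7  1.4  5.9] | shift [-422.1  -81.6 -177.1] turn -1.9
```

Emit:
{"fn": "apply_moves", "kwargs": {
  "series": [
    [0,0,-30,0,0,0,0],
    [0,0,-45,0,0,0,0],
    [0,0,-50,0,0,0,0],
    [-7.5,-43.5,-30,0,0,0,0],
    [-7.5,-43.5,0,0,0,0,0],
    [-7.5,-43.5,0,0,0,0,0],
    [-7.5,-43.5,0,0,0,0,0],
    [-7.5,-43.5,0,0,0,0,0],
    [-7.5,-43.5,0,0,0,0,0],
    [-7.5,-43.5,0,0,0,0,0],
    [-7.5,-43.5,0,0,0,0,0],
    [-7.5,-43.5,0,0,0,-1.9,0]
  ]
}}

```text
time_s: 38.85
position: [0.3946, 0.2576, 0.1776]
tool_rot: [[0.994, -0.109, -0.001], [-0.109, -0.994, -0.0], [-0.001, 0.0, -1.0]]
ft_force: [1.4, -0.3, -1.8]
grip_width: 0.0167
gripper_force: 88.4
```

Emit:
{"fn": "apply_moves", "kwargs": {
  "series": [
    [0,0,0,0,0,0,0],
    [0,0,0,0,0,0,0],
    [0,0,0,0,0,0,0]
  ]
}}

```text
time_s: 39.22
position: [0.3952, 0.2553, 0.1778]
tool_rot: [[0.994, -0.111, -0.0], [-0.111, -0.994, -0.0], [-0.0, 0.0, -1.0]]
ft_force: [0.5, 1.0, -1.6]
grip_width: 0.017
gripper_force: 88.6
```

```bash
cat >> h.py <<'E'
def scoopwalls(im):
    # steel points near gripper, in tool frame (mm, z from TCP)
    s=telemetry.observe();R=np.array(s["tool_rot"]);p=np.array(s["position"])
    C=(cloud(im)-p)@R*1000;hsv=cv2.cvtColor(im['frame'],cv2.COLOR_RGB2HSV)
    m=(hsv[...,1]<60)&(C[...,2]>-9)&(C[...,2]<26)&(C[...,0]>15)&(C[...,0]<110)&(abs(C[...,1])<60)
    print("scoop in tool frame",m.sum(),*rect(C[m]),np.round(np.percentile(C[m],[1,50,99],axis=0),1).tolist())
    m&=C[...,2]<0
    print("  wall tops",m.sum(),*rect(C[m]),np.round(np.percentile(C[m],[1,50,99],axis=0),1).tolist())
E
python3 -c "
from h import *
rel(395.3,255.6,200,-96.3)
im=cam('wrist');save(im,'w7.png',1);tray(im);scoopwalls(im);tray(cam('scene'));tray(cam('side'))
"
```

```text
pos [395.2 255.3 177.8] yaw -96.4 q [ 18.  17.  92.  -0.  72. 115.] w 17.0 F [ 0.5  1.  -1.6] | shift [  0.1  -0.3 -22.2] turn -0.1
trayrim 384 [512.1 286.6] [50.1  3.4] -6.4
trayrim 384 [502.9 198.2] [49.8  3.4] -6.0
trayrim 202 [345.7 215.4] [49.6  3.3] -6.1
trayrim 193 [355.2 303.8] [48.9  3.5] -6.1
trayall [435.8 255.2] [222.9 179.5] -4.5
scoop in tool frame 23547 [55982.   174.] [80708.3 54667.6] 89.8 [[29.0, -39.0, -8.1], [53.9, 0.2, 20.4], [82.5, 39.5, 22.2]]
  wall tops 3137 [52785.2   198.9] [80677.7 48388.9] 89.7 [[28.9, -39.7, -8.8], [42.2, 0.2, -6.1], [76.4, 40.2, -0.1]]
trayrim 296 [423.1 253.9] [229.9  96.5] -5.2
trayrim 321 [559.  238.4] [202.6  96.8] -6.5
trayrim 5548 [861.2 266.6] [275.  200.5] -86.8
trayrim 57 [597.2 126.4] [77.7 11.7] 0.2
trayall [517.3 259.8] [545.3 279.7] 0.0
trayrim 68 [598.9 129.2] [87.2 14.1] -0.3
trayrim 1078 [483.7 246.4] [350.7  95.5] -6.4
trayall [544.4 259.2] [492.2 279. ] 0.4
```

View pics/w7.png

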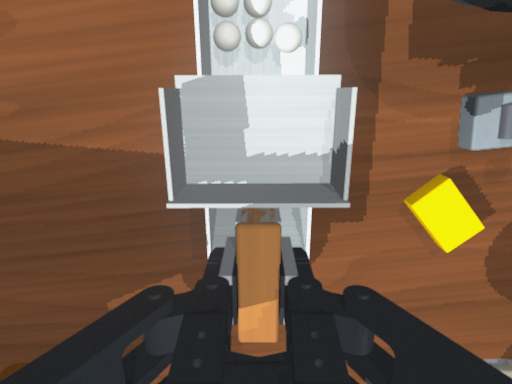

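Emit:
{"fn": "apply_moves", "kwargs": {
  "series": [
    [0,0.4,30,0,0,0,0],
    [0,0,30,0,0,0,0],
    [0,0,30,0,0,0,0],
    [0,0,30,0,0,0,0],
    [0,0,20,0,0,0,0],
    [0,0,6,0,0,0,0],
    [0,0,0,0,0,0,0],
    [0,0,0,0,0,0,0]
  ]
}}

```text
time_s: 40.38
position: [0.3956, 0.2559, 0.0326]
tool_rot: [[0.994, -0.11, 0.001], [-0.11, -0.994, 0.001], [0.001, -0.001, -1.0]]
ft_force: [-0.8, -0.5, -2.2]
grip_width: 0.0171
gripper_force: 88.6
```

```bash
python3 -c "
from h import *
rel(395.3,255.0,27.2,-96.3)
im=cam('wrist');tray(im);scoopwalls(im);
"
```

```text
pos [395.6 255.9  32.6] yaw -96.3 q [ 18.  29. 102.   0.  48. 115.] w 17.1 F [-0.8 -0.5 -2.2] | shift [-0.2  0.9  5.4] turn -0.0
trayrim 3699 [450.5 293.6] [107.5   4.2] -6.1
trayrim 3742 [441.  205.3] [106.8   4.6] -6.3
trayrim 234 [420.2 249.9] [21.9 10.5] 49.5
trayrim 294 [401.8 239.3] [13.7  3.7] 53.4
trayrim 288 [405.  269.9] [13.9  3.9] -66.0
trayrim 69 [352.4 304.2] [6.7 2.9] -11.0
trayrim 69 [341.5 216.3] [6.1 3.1] -2.1
trayall [425.9 263.3] [175.1 116.3] -6.5
scoop in tool frame 30214 [62526.5   821. ] [94991.3 87404.9] -0.0 [[20.5, -42.4, -8.5], [58.5, 1.3, 19.8], [109.1, 44.1, 22.6]]
  wall tops 6130 [62508.4   851.1] [94692.4 87378.2] -0.2 [[17.6, -42.5, -8.9], [54.2, 0.7, -5.4], [107.5, 44.2, -0.1]]
```

Emit:
{"fn": "apply_moves", "kwargs": {
  "series": [
    [0,0.8,3,0,0,0,0],
    [0,0,2.2,0,0,0,0],
    [0,0,0,0,0,0,0],
    [10,0,0,0,0,0,0],
    [10,0,0,0,0,0,0],
    [10,0,0,0,0,0,0],
    [10,0,0,0,0,0,0],
    [10,0,0,0,0,0,0],
    [0,0,0,0,0,0,0]
  ]
}}

```text
time_s: 41.55
position: [0.4457, 0.2495, 0.0272]
tool_rot: [[0.994, -0.11, 0.002], [-0.11, -0.994, 0.0], [0.002, -0.001, -1.0]]
ft_force: [0.5, -1.0, 3.4]
grip_width: 0.0168
gripper_force: 89.5
```

```bash
python3 -c "
from h import *
rel(483.2+38*.994,246.1-38*.1095,27.2,-96.3)
im=cam('wrist');tray(im);save(im,'w8.png',1)
"
```

```text
pos [445.7 249.5  27.2] yaw -96.3 q [ 16.  32.  96.  -0.  51. 112.] w 16.8 F [ 0.5 -1.   3.4] | shift [75.7 -0.7  0.1] turn -0.0
trayrim 4003 [501.7 287.9] [102.8   4.3] -6.1
trayrim 3979 [492.  199.6] [102.3   4.5] -6.1
trayrim 235 [455.4 263.5] [14.2  3.7] -69.9
trayrim 273 [451.2 235.5] [15.3 10.6] -70.5
trayrim 71 [405.3 298.5] [6.8 3.3] -7.2
trayrim 73 [396.  210.7] [6.3 3.4] 5.6
trayall [461.3 260.2] [202.8 117.4] -6.4
```

View pics/w8.png

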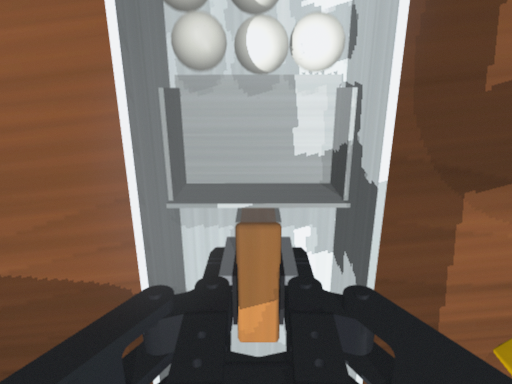

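The scoop sits centred in the tray at (258,145), with three balls just ahead of its lip at (198,40), (261,44) and (317,40).

Emit:
{"fn": "apply_moves", "kwargs": {
  "series": [
    [10,0,0,0,0,0,0],
    [10,0,0,0,0,0,0],
    [8,0,0,0,0,0,0],
    [8,0,0,0,0,0,0],
    [6,0,0,0,0,0,0],
    [0,0,0,0,0,0,0]
  ]
}}

```text
time_s: 42.35
position: [0.4863, 0.2451, 0.0273]
tool_rot: [[0.994, -0.11, 0.0], [-0.11, -0.994, 0.0], [0.0, -0.0, -1.0]]
ft_force: [-3.2, 0.2, 8.1]
grip_width: 0.017
gripper_force: 90.2
```

Emit:
{"fn": "apply_moves", "kwargs": {
  "series": [
    [6,0,0,0,0,0,0],
    [6,0,0,0,0,0,0],
    [0,0,0,0,0,0,0]
  ]
}}

```text
time_s: 42.72
position: [0.4977, 0.2439, 0.0273]
tool_rot: [[0.994, -0.109, -0.001], [-0.109, -0.994, 0.0], [-0.001, -0.0, -1.0]]
ft_force: [-5.5, 0.5, 10.2]
grip_width: 0.0168
gripper_force: 90.4
```

```bash
cat >> h.py <<'E'
def balls(im,loc=False):
    s=telemetry.observe();R=np.array(s["tool_rot"]);p=np.array(s["position"])
    hsv=cv2.cvtColor(im['frame'],cv2.COLOR_RGB2HSV);C=cloud(im)
    g=cv2.medianBlur(cv2.cvtColor(im['frame'],cv2.COLOR_RGB2GRAY),3)
    zc=np.nanmedian(im['z_map'][:150,150:360]);r=12*im['f']/(zc*1000)
    c=cv2.HoughCircles(g,cv2.HOUGH_GRADIENT,1,1.5*r,param1=80,param2=14,minRadius=int(.75*r),maxRadius=int(1.35*r))
    for u,v,q in ([] if c is None else c[0]):
        P=C[int(min(v,383)),int(min(u,511))]
        if np.isnan(P).any() or hsv[int(min(v,383)),int(min(u,511)),1]>60:continue
        d=P-im['eye'];P=P+d/np.linalg.norm(d)*.012
        t=(P-np.array([.4832,.2461,0]))*1000;a=np.radians(-6.25)
        print("ball px",int(u),int(v),int(q),"tray x,y,z",np.round([t[0]*np.cos(a)+t[1]*np.sin(a),-t[0]*np.sin(a)+t[1]*np.cos(a),t[2]],0),"tool",np.round((P-p)@R*1000,0))
E
python3 -c "
from h import *
rel(483.2+38*.994,246.1-38*.1095,27.2,-96.3)
im=cam('wrist');balls(im);save(im,'w9.png',1);save(cam('scene'),'s9.png',1)
"
```

```text
pos [497.7 243.9  27.3] yaw -96.3 q [ 14.  35.  89.   0.  56. 110.] w 16.8 F [-5.5  0.5 10.2] | shift [23.4 -0.6  0.1] turn 0.0
ball px 315 88 25 tray x,y,z [ 92. -26.  19.] tool [77. 26.  8.]
ball px 217 29 28 tray x,y,z [116.  17.  17.] tool [101. -18.  10.]
ball px 275 31 29 tray x,y,z [115.  -8.  16.] tool [101.   8.  11.]
ball px 330 30 29 tray x,y,z [115. -32.  16.] tool [101.  31.  11.]
ball px 260 87 27 tray x,y,z [92. -2. 18.] tool [77.  1.  9.]
ball px 197 83 25 tray x,y,z [94. 26. 19.] tool [ 79. -27.   8.]
ball px 305 143 22 tray x,y,z [ 67. -23.  18.] tool [52. 23.  9.]
ball px 230 132 22 tray x,y,z [72. 12. 18.] tool [ 57. -13.   9.]
```

Eight balls found: five on the scoop, three ahead of it against the end slope. I tip the nose up and lift these five.

Emit:
{"fn": "apply_moves", "kwargs": {
  "series": [
    [-1.5,0,0,0,5,0,0],
    [-1.5,0,0,0,6,0,0],
    [-1,0,0,0,6,0,0],
    [0,0,0,0,6,0,0],
    [0,0,0,0,0,0,0],
    [0,0,0,0,0,0,0]
  ]
}}

```text
time_s: 43.58
position: [0.4948, 0.2439, 0.0262]
tool_rot: [[0.916, -0.11, 0.387], [-0.101, -0.994, -0.043], [0.389, 0.0, -0.921]]
ft_force: [0.4, 0.2, -2.2]
grip_width: 0.0164
gripper_force: 88.5
```

```bash
python3 -c "
from h import *
rel(483.2+38*.994,246.1-38*.1095,27.2,-96.3)
im=cam('wrist');balls(im);save(im,'w10.png',1);
"
```

```text
pos [494.8 243.9  26.2] yaw -96.3 q [ 18.  32. 104. -23.  25. 134.] w 16.4 F [ 0.4  0.2 -2.2] | shift [24.5 -0.9  9.3] turn -0.0
ball px 300 166 24 tray x,y,z [ 53. -21.  35.] tool [41. 20.  8.]
ball px 315 119 28 tray x,y,z [ 74. -28.  43.] tool [63. 27.  9.]
ball px 262 129 24 tray x,y,z [70. -3. 41.] tool [59.  2.  9.]
ball px 202 125 24 tray x,y,z [71. 25. 43.] tool [ 61. -26.   8.]
ball px 228 165 22 tray x,y,z [54. 13. 35.] tool [ 42. -14.   9.]
ball px 313 62 21 tray x,y,z [115. -32.  17.] tool [91. 31. 49.]
ball px 267 65 19 tray x,y,z [114.  -6.  16.] tool [89.  5. 49.]
ball px 224 66 20 tray x,y,z [112.  18.  17.] tool [ 89. -19.  47.]
ball px 149 364 20 tray x,y,z [-24.  38.  69.] tool [-17. -39. -53.]
```

Emit:
{"fn": "apply_moves", "kwargs": {
  "series": [
    [7,0,-18.4,0,0,0,0],
    [11.7,0,-27.6,0,0,0,0],
    [15.6,0,-36.8,0,0,0,0],
    [15.6,0,-36.8,0,0,0,0],
    [15.6,0,-36.8,0,0,0,0],
    [8,0,-18,0,0,0,0],
    [0,0,0,0,0,0,0],
    [0,0,0,0,0,0,0]
  ]
}}

```text
time_s: 44.62
position: [0.4935, 0.2438, 0.2143]
tool_rot: [[0.916, -0.11, 0.386], [-0.101, -0.994, -0.043], [0.388, 0.001, -0.922]]
ft_force: [0.6, -0.1, -2.7]
grip_width: 0.0164
gripper_force: 88.6
```

```bash
cat >> h.py <<'E'
def tilt():
    s=telemetry.observe();R=np.array(s["tool_rot"]);print("up in tool",np.round(R[2],3),"pitch",round(np.degrees(np.arcsin(R[2,0])),1),"nose yaw",round(np.degrees(np.arctan2(R[1,0],R[0,0])),1),"q",np.round(s["q"],0))
E
python3 -c "
from h import *
rel(598,-64,190,0);tilt()
im=cam('wrist');balls(im)
"
```

```text
pos [493.5 243.8 214.3] yaw -96.3 q [ 18.  16.  90. -12.  54. 120.] w 16.4 F [ 0.6 -0.1 -2.7] | shift [117.3 294.5  76. ] turn 83.7
up in tool [ 0.388  0.001 -0.922] pitch 22.9 nose yaw -6.3 q [ 18.  16.  90. -12.  54. 120.]
ball px 487 151 13 tray x,y,z [  98. -238.   50.] tool [ 17. 237. 185.]
ball px 448 147 13 tray x,y,z [ 101. -196.   52.] tool [ 21. 195. 185.]
ball px 459 121 13 tray x,y,z [ 130. -211.   49.] tool [ 46. 210. 198.]
ball px 454 74 13 tray x,y,z [ 179. -207.   53.] tool [ 93. 205. 214.]
```

Emit:
{"fn": "apply_moves", "kwargs": {
  "series": [
    [0,0,0,2,0,-4.6,0],
    [0,0,0,3.7,0,-8.8,0],
    [0,0,0,3.7,0,-8.8,0],
    [0,0,0,3.7,0,-8.8,0],
    [0,0,0,3.7,0,-8.8,0],
    [0,0,0,3.7,0,-8.8,0],
    [0,0,0,3.7,0,-8.8,0],
    [0,0,0,3.7,0,-8.8,0],
    [0,0,0,3.7,0,-8.8,0],
    [0,0,0,3.7,0,-8.8,0],
    [0,0,0,2,0,-4.6,0],
    [0,0,0,0,0,0,0]
  ]
}}

```text
time_s: 46.18
position: [0.4943, 0.2438, 0.2144]
tool_rot: [[0.006, 1.0, 0.004], [0.922, -0.007, 0.388], [0.388, 0.001, -0.922]]
ft_force: [0.1, 0.5, -3.1]
grip_width: 0.0168
gripper_force: 88.5
```

```bash
python3 -c "
from h import *
rel(598,-64,200,0);tilt()
"
```

```text
pos [494.3 243.8 214.4] yaw -0.4 q [ 3. 20. 84. 23. 76. -2.] w 16.8 F [ 0.1  0.5 -3.1] | shift [-288.6  106.  -105.7] turn -0.4
up in tool [ 0.388  0.001 -0.922] pitch 22.8 nose yaw 89.6 q [ 3. 20. 84. 23. 76. -2.]
```

Emit:
{"fn": "apply_moves", "kwargs": {
  "series": [
    [-16,5.9,-5.9,0,0,0,0],
    [-32.1,11.8,-11.7,0,0,0,0],
    [-32.1,11.8,-11.7,0,0,0,0],
    [-32.1,11.8,-11.7,0,0,0,0],
    [-32.1,11.8,-11.7,0,0,0,0],
    [-32.1,11.8,-11.7,0,0,0,0],
    [-32.1,11.8,-11.7,0,0,0,0],
    [-32.1,11.8,-11.7,0,0,0,0],
    [-32.1,11.8,-11.7,0,0,0,0],
    [-16,5.9,-5.9,0,0,0,0],
    [0,0,0,0,0,0,0],
    [0,0,0,0,0,0,0]
  ]
}}

```text
time_s: 47.68
position: [0.5979, -0.0627, 0.2009]
tool_rot: [[0.004, 1.0, 0.004], [0.921, -0.006, 0.389], [0.389, 0.002, -0.921]]
ft_force: [0.3, 0.3, -2.9]
grip_width: 0.0166
gripper_force: 88.5
```

```bash
python3 -c "
from h import *
rel(598,-64,148,0);tilt()
im=cam('wrist');save(im,'w11.png',1)
R=np.array(telemetry.observe()['tool_rot']);p=np.array(telemetry.observe()['position'])
print('lip',(p+R@np.array([.084,0,.0232])).round(3))
"
```

```text
pos [597.9 -62.7 200.9] yaw -0.3 q [-26.  31.  68.  21.  92. -27.] w 16.6 F [ 0.3  0.3 -2.9] | shift [-21.8  -0.   48.3] turn -0.3
up in tool [ 0.389  0.002 -0.921] pitch 22.9 nose yaw 89.7 q [-26.  31.  68.  21.  92. -27.]
lip [0.598 0.024 0.212]
```

View pics/w11.png

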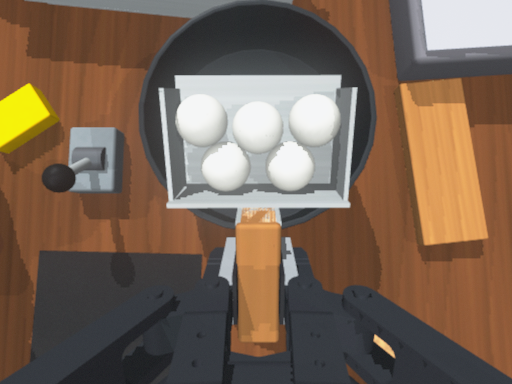

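View: the scoop at (258,140) holds 5 balls over the bowl. I tip about the lip.

Emit:
{"fn": "apply_moves", "kwargs": {
  "series": [
    [-11.7,0,27.6,0,0,0,0],
    [-11.7,0,27.6,0,0,0,0],
    [4,0,-11.5,0,-8,0,0],
    [4,0,-11.5,0,-8,0,0],
    [2.9,0,-8.7,0,-6,0,0],
    [0,0,27,0,0,0,0],
    [2.9,0,-8.7,0,-6,0,0],
    [2.9,0,-8.7,0,-6,0,0],
    [2.9,0,-8.7,0,-6,0,0],
    [2.9,0,-8.7,0,-6,0,0],
    [2.9,0,-8.7,0,-6,0,0],
    [5.3,0,-14.2,0,-10,0,0]
  ]
}}

```text
time_s: 49.22
position: [0.5983, -0.0268, 0.1979]
tool_rot: [[0.008, 1.0, -0.0], [0.773, -0.006, -0.634], [-0.634, 0.005, -0.773]]
ft_force: [0.8, -0.5, -2.3]
grip_width: 0.0168
gripper_force: 88.7
```

Emit:
{"fn": "apply_moves", "kwargs": {
  "series": [
    [5.3,0,-14.2,0,-10,0,0],
    [5.3,0,-14.2,0,-10,0,0],
    [0,0,0,0,0,0,0],
    [0,0,0,0,0,0,0],
    [0,0,0,0,0,0,0]
  ]
}}

```text
time_s: 49.85
position: [0.5986, -0.0009, 0.2102]
tool_rot: [[0.007, 1.0, -0.004], [0.514, -0.007, -0.858], [-0.858, 0.004, -0.514]]
ft_force: [0.7, -1.1, -1.7]
grip_width: 0.0167
gripper_force: 88.8
```

```bash
cat >> h.py <<'E'
def lip():
    R=np.array(telemetry.observe()['tool_rot']);p=np.array(telemetry.observe()['position'])
    print('lip',(p+R@np.array([.084,0,.0232])).round(3))
E
python3 -c "
from h import *
rel(598,-64,148,0);tilt();lip()
im=cam('wrist');save(im,'w12.png',1);im=cam('scene');save(im,'s12.png',1)
h=cv2.cvtColor(im['frame'],cv2.COLOR_RGB2HSV);C=cloud(im)
P=C[(h[...,1]<40)&(h[...,2]>190)&(C[...,2]>-.01)]
i=(abs(P[:,0]-.598)<.09)&(abs(P[:,1]-.04)<.09);print(i.sum(),np.nanpercentile(P[i][:,2],[5,50,95]))
"
```

```text
pos [598.6  -0.9 210.2] yaw -0.4 q [ 10.  38.  71. -58.  88.  22.] w 16.7 F [ 0.7 -1.1 -1.7] | shift [20.9 -0.4 86.1] turn -0.4
up in tool [-0.858  0.004 -0.514] pitch -59.1 nose yaw 89.2 q [ 10.  38.  71. -58.  88.  22.]
lip [0.599 0.022 0.126]
453 [0.060692   0.06564375 0.08027253]
```

Emit:
{"fn": "apply_moves", "kwargs": {
  "series": [
    [-25.7,0,-15.4,0,0,0,0],
    [0,0,0,0,9.85,0,0],
    [0,0,0,0,9.85,0,0],
    [0,0,0,0,9.85,0,0],
    [0,0,0,0,9.85,0,0],
    [0,0,0,0,9.85,0,0],
    [0,0,0,0,9.85,0,0],
    [0,0,0,0,0,9.6,0],
    [0,0,0,0,0,9.6,0],
    [0,0,0,0,0,9.6,0],
    [0,0,0,0,0,9.6,0],
    [0,0,0,0,0,9.6,0]
  ]
}}

```text
time_s: 51.45
position: [0.5984, -0.0008, 0.2397]
tool_rot: [[0.751, 0.66, 0.003], [0.66, -0.751, -0.001], [0.001, 0.003, -1.0]]
ft_force: [0.9, 1.5, -1.4]
grip_width: 0.0168
gripper_force: 88.7
```

Emit:
{"fn": "apply_moves", "kwargs": {
  "series": [
    [0,0,0,0,0,9.6,0],
    [0,0,0,0,0,9.6,0],
    [0,0,0,0,0,9.6,0],
    [0,0,0,0,0,9.6,0],
    [0,0,0,0,0,9.6,0],
    [0,0,0,0,0,0,0]
  ]
}}

```text
time_s: 52.2
position: [0.5984, -0.0007, 0.2396]
tool_rot: [[0.994, -0.11, 0.003], [-0.11, -0.994, -0.001], [0.003, 0.001, -1.0]]
ft_force: [-0.4, -0.1, -1.2]
grip_width: 0.0167
gripper_force: 88.7
```

```bash
python3 -c "
from h import *
rel(400,254.5,178,-96.3);tilt();lip()
im=cam('wrist');save(im,'w13.png',1);balls(im)
"
```

```text
pos [598.4  -0.7 239.6] yaw -96.3 q [-11.  26.  65.  -0.  88.  85.] w 16.7 F [-0.4 -0.1 -1.2] | shift [-225.5 -231.9   60.8] turn -0.0
up in tool [ 0.003  0.001 -1.   ] pitch 0.2 nose yaw -6.3 q [-11.  26.  65.  -0.  88.  85.]
lip [ 0.682 -0.01   0.217]
ball px 144 175 12 tray x,y,z [ 135. -116.   63.] tool [  -7. -116.  176.]
ball px 163 217 11 tray x,y,z [  89. -131.   62.] tool [ -53. -101.  177.]
ball px 47 185 10 tray x,y,z [111.  18.  15.] tool [ -31. -251.  224.]
ball px 147 146 11 tray x,y,z [ 165. -123.   63.] tool [  23. -110.  176.]
ball px 189 236 10 tray x,y,z [  67. -158.   63.] tool [-75. -75. 176.]
ball px 67 185 11 tray x,y,z [111.  -7.  16.] tool [ -31. -226.  223.]
ball px 361 344 10 tray x,y,z [ 130. -270.  289.] tool [-12.  38. -49.]
```

Emit:
{"fn": "apply_moves", "kwargs": {
  "series": [
    [-21.6,-33.1,0,0,0,0,0],
    [-21.6,-33.1,0,0,0,0,0],
    [-21.6,-33.1,0,0,0,0,0],
    [-21.6,-33.1,0,0,0,0,0],
    [-21.6,-33.1,0,0,0,0,0],
    [-21.6,-33.1,0,0,0,0,0],
    [-21.6,-33.1,0,0,0,0,0],
    [0,0,40,0,0,0,0],
    [0,0,40,0,0,0,0],
    [0,0,40,0,0,0,0],
    [0,0,0,0,0,0,0],
    [0,0,0,0,0,0,0]
  ]
}}

```text
time_s: 53.75
position: [0.4751, 0.2469, 0.1204]
tool_rot: [[0.994, -0.109, 0.005], [-0.109, -0.994, -0.0], [0.005, -0.0, -1.0]]
ft_force: [-0.6, 0.2, -1.6]
grip_width: 0.0167
gripper_force: 88.6
```

```bash
python3 -c "
from h import *
rel(473.3,246.3,27.2,-96.3);tilt()
im=cam('wrist');tray(im);scoopwalls(im);balls(im)
"
```

```text
pos [475.1 246.9 120.4] yaw -96.3 q [ 15.  26.  87.  -0.  67. 111.] w 16.7 F [-0.6  0.2 -1.6] | shift [-2.2  0.8 93.2] turn 0.0
up in tool [ 0.005 -0.    -1.   ] pitch 0.3 nose yaw -6.3 q [ 15.  26.  87.  -0.  67. 111.]
trayrim 515 [584.7 278.8] [39.9  3.5] -6.3
trayrim 513 [575.  190.6] [38.9  3.8] -6.7
trayrim 495 [569.1 127.3] [40.1  3.3] 17.9
trayrim 423 [442.1 205. ] [59.8  3.4] -6.3
trayrim 413 [452.2 293.2] [57.5  3.4] -6.2
trayall [471.  227.2] [277.5 194.6] -6.5
scoop in tool frame 23558 [55954.4   254.6] [80587.8 54605.5] 89.7 [[29.0, -39.0, -7.8], [53.8, 0.2, 20.6], [82.4, 39.5, 22.4]]
  wall tops 3100 [52770.9   282.1] [80571.5 48328.1] 89.7 [[28.8, -39.7, -8.8], [42.2, 0.4, -6.0], [76.4, 40.1, -0.1]]
ball px 303 20 18 tray x,y,z [115. -31.  16.] tool [122.  31. 105.]
ball px 234 24 19 tray x,y,z [112.  16.  16.] tool [120. -16. 105.]
ball px 272 25 22 tray x,y,z [112. -10.  16.] tool [119.  10. 105.]
ball px 356 339 17 tray x,y,z [-18. -35. 170.] tool [ -9.  35. -49.]
ball px 303 294 19 tray x,y,z [ -4. -17. 162.] tool [  4.  17. -41.]
ball px 147 358 24 tray x,y,z [-26.  40. 170.] tool [-17. -40. -49.]
```

Emit:
{"fn": "apply_moves", "kwargs": {
  "series": [
    [-2,0.6,30,0,-0.3,0,0],
    [0,0,30,0,0,0,0],
    [0,0,20,0,0,0,0],
    [0,0,8,0,0,0,0],
    [0,0,0,0,0,0,0],
    [0,0,0,0,0,0,0]
  ]
}}

```text
time_s: 54.55
position: [0.4728, 0.2465, 0.0319]
tool_rot: [[0.994, -0.11, -0.001], [-0.11, -0.994, 0.0], [-0.001, -0.0, -1.0]]
ft_force: [-0.4, -0.2, -2.0]
grip_width: 0.0164
gripper_force: 88.7
```

```bash
python3 -c "
from h import *
rel(473.3,246.3,27.2,-96.3);tilt()
im=cam('wrist');tray(im)
"
```

```text
pos [472.8 246.5  31.9] yaw -96.3 q [ 15.  33.  92.   0.  54. 111.] w 16.4 F [-0.4 -0.2 -2. ] | shift [0.6 0.2 4.7] turn -0.0
up in tool [-0.001 -0.    -1.   ] pitch -0.0 nose yaw -6.3 q [ 15.  33.  92.   0.  54. 111.]
trayrim 3775 [527.9 285.1] [106.9   4.2] -6.3
trayrim 3750 [518.2 196.8] [106.5   4.3] -6.0
trayrim 54 [500.7 249.2] [5.6 1.5] -86.0
trayrim 63 [493. 235.] [13.4  2.4] 4.8
trayrim 286 [482.3 260.7] [14.   3.5] -68.1
trayrim 302 [479.1 230. ] [13.7  4.1] 54.9
trayrim 72 [419.9 207.6] [7.1 3.4] -0.7
trayrim 73 [429.7 295.6] [6.7 3.2] -9.2
trayall [488.4 241.7] [213.9 121.2] 4.6
```

Emit:
{"fn": "apply_moves", "kwargs": {
  "series": [
    [0,0,3,0,0,0,0],
    [0,0,1.6,0,0,0,0],
    [0,0,0,0,0,0,0],
    [12,0,0,0,0,0,0],
    [10,0,0,0,0,0,0],
    [8,0,0,0,0,0,0],
    [6,0,0,0,0,0,0],
    [5,0,0,0,0,0,0],
    [4,0,0,0,0,0,0],
    [2,0,0,0,0,0,0],
    [0,0,0,0,0,0,0]
  ]
}}

```text
time_s: 55.98
position: [0.5184, 0.2415, 0.0273]
tool_rot: [[0.994, -0.11, -0.003], [-0.11, -0.994, 0.0], [-0.003, 0.0, -1.0]]
ft_force: [-6.3, 0.9, 11.6]
grip_width: 0.0165
gripper_force: 90.8
```

```bash
python3 -c "
from h import *
rel(473.3,246.3,27.2,-96.3);tilt()
im=cam('wrist');balls(im)
"
```

```text
pos [518.4 241.5  27.3] yaw -96.3 q [ 13.  37.  86.   0.  57. 109.] w 16.5 F [-6.3  0.9 11.6] | shift [-45.4   0.2   0.2] turn -0.0
up in tool [-0.003  0.    -1.   ] pitch -0.2 nose yaw -6.3 q [ 13.  37.  86.   0.  57. 109.]
ball px 211 71 27 tray x,y,z [120.  20.  18.] tool [ 84. -21.   9.]
ball px 266 71 27 tray x,y,z [120.  -5.  18.] tool [84.  4.  9.]
ball px 320 72 27 tray x,y,z [119. -29.  17.] tool [84. 28. 10.]
```

Emit:
{"fn": "apply_moves", "kwargs": {
  "series": [
    [3,0,0,0,0,0,0],
    [2,0,0,0,0,0,0],
    [0,0,0,0,0,0,0]
  ]
}}

```text
time_s: 56.4
position: [0.5235, 0.241, 0.0273]
tool_rot: [[0.994, -0.11, -0.003], [-0.11, -0.994, 0.0], [-0.003, 0.0, -1.0]]
ft_force: [-5.8, 0.4, 11.1]
grip_width: 0.0162
gripper_force: 90.6
```

```bash
python3 -c "
from h import *
rel(473.3,246.3,27.2,-96.3);tilt()
im=cam('wrist');balls(im)
"
```

```text
pos [523.5 241.   27.3] yaw -96.3 q [ 13.  37.  85.   0.  58. 109.] w 16.2 F [-5.8  0.4 11.1] | shift [-50.4   0.2   0.2] turn -0.0
up in tool [-0.003  0.    -1.   ] pitch -0.1 nose yaw -6.3 q [ 13.  37.  85.   0.  58. 109.]
ball px 317 83 27 tray x,y,z [120. -27.  19.] tool [79. 26.  8.]
ball px 207 82 25 tray x,y,z [120.  22.  18.] tool [ 79. -23.   9.]
ball px 261 82 27 tray x,y,z [120.  -2.  19.] tool [79.  1.  8.]
```

Emit:
{"fn": "apply_moves", "kwargs": {
  "series": [
    [0.5,0,0,0,4,0,0],
    [0.5,0,0,0,5,0,0],
    [0.5,0,0,0,6,0,0],
    [0,0,0,0,8,0,0],
    [0,0,0,0,0,0,0],
    [0,0,0,0,0,0,0]
  ]
}}

```text
time_s: 57.2
position: [0.526, 0.2404, 0.0264]
tool_rot: [[0.916, -0.111, 0.384], [-0.102, -0.994, -0.044], [0.387, 0.001, -0.922]]
ft_force: [0.1, 0.5, -2.6]
grip_width: 0.0166
gripper_force: 88.7
```

```bash
python3 -c "
from h import *
rel(473.3,246.3,27.2,-96.3);tilt()
im=cam('wrist');balls(im)
"
```

```text
pos [526.  240.4  26.4] yaw -96.4 q [ 17.  33. 100. -20.  27. 129.] w 16.6 F [ 0.1  0.5 -2.6] | shift [-48.5  -0.  -21.3] turn -0.1
up in tool [ 0.387  0.001 -0.922] pitch 22.8 nose yaw -6.4 q [ 17.  33. 100. -20.  27. 129.]
ball px 205 167 24 tray x,y,z [84. 24. 35.] tool [ 41. -25.   8.]
ball px 305 166 23 tray x,y,z [ 85. -24.  34.] tool [41. 23.  9.]
ball px 252 174 32 tray x,y,z [81.  2. 34.] tool [37. -3.  8.]
ball px 145 362 25 tray x,y,z [ 8. 39. 68.] tool [-17. -40. -52.]
ball px 367 365 19 tray x,y,z [  7. -40.  70.] tool [-16.  39. -54.]
```

All three remaining balls are in the scoop. Lift, turn and dump as before.

Emit:
{"fn": "apply_moves", "kwargs": {
  "series": [
    [7,0,-18.4,0,0,0,0],
    [11.7,0,-27.6,0,0,0,0],
    [15.6,0,-36.8,0,0,0,0],
    [15.6,0,-36.8,0,0,0,0],
    [15.6,0,-36.8,0,0,0,0],
    [8,0,-18,0,0,0,0],
    [0,0,0,0,0,0,0],
    [0,0,0,0,0,0,0]
  ]
}}

```text
time_s: 58.25
position: [0.525, 0.2403, 0.2142]
tool_rot: [[0.917, -0.111, 0.383], [-0.102, -0.994, -0.044], [0.386, 0.001, -0.923]]
ft_force: [1.0, 0.2, -3.3]
grip_width: 0.0166
gripper_force: 88.6
```

Emit:
{"fn": "apply_moves", "kwargs": {
  "series": [
    [0,0,0,2,0,-4.6,0],
    [0,0,0,3.7,0,-8.8,0],
    [0,0,0,3.7,0,-8.8,0],
    [0,0,0,3.7,0,-8.8,0],
    [0,0,0,3.7,0,-8.8,0],
    [0,0,0,3.7,0,-8.8,0],
    [0,0,0,3.7,0,-8.8,0],
    [0,0,0,3.7,0,-8.8,0],
    [0,0,0,3.7,0,-8.8,0],
    [0,0,0,3.7,0,-8.8,0],
    [0,0,0,2,0,-4.6,0],
    [0,0,0,0,0,0,0]
  ]
}}

```text
time_s: 59.75
position: [0.5256, 0.2402, 0.214]
tool_rot: [[0.009, 1.0, 0.001], [0.922, -0.008, 0.388], [0.388, -0.002, -0.922]]
ft_force: [0.1, 1.0, -2.8]
grip_width: 0.0168
gripper_force: 88.6
```

```bash
python3 -c "
from h import *
rel(598,-63,200,0);tilt();im=cam('wrist');balls(im)
"
```

```text
pos [525.6 240.2 214. ] yaw -0.5 q [ 2. 23. 79. 23. 78. -2.] w 16.8 F [ 0.1  1.  -2.8] | shift [-284.3   74.9 -104.5] turn -0.5
up in tool [ 0.388 -0.002 -0.922] pitch 22.8 nose yaw 89.5 q [ 2. 23. 79. 23. 78. -2.]
```

Emit:
{"fn": "apply_moves", "kwargs": {
  "series": [
    [-15.8,4.1,-5.8,0,0,0,0],
    [-31.6,8.3,-11.6,0,0,0,0],
    [-31.6,8.3,-11.6,0,0,0,0],
    [-31.6,8.3,-11.6,0,0,0,0],
    [-31.6,8.3,-11.6,0,0,0,0],
    [-31.6,8.3,-11.6,0,0,0,0],
    [-31.6,8.3,-11.6,0,0,0,0],
    [-31.6,8.3,-11.6,0,0,0,0],
    [-31.6,8.3,-11.6,0,0,0,0],
    [-15.8,4.1,-5.8,0,0,0,0],
    [0,0,0,0,0,0,0],
    [0,0,0,0,0,0,0]
  ]
}}

```text
time_s: 61.3
position: [0.5975, -0.0616, 0.2014]
tool_rot: [[0.006, 1.0, 0.002], [0.922, -0.006, 0.388], [0.388, -0.0, -0.922]]
ft_force: [0.1, -0.1, -2.6]
grip_width: 0.0169
gripper_force: 88.6
```

```bash
python3 -c "
from h import *
rel(598,-63,200,0);tilt();lip();im=cam('wrist');save(im,'w14.png',1)
h=cv2.cvtColor(im['frame'],cv2.COLOR_RGB2HSV);s=h[80:200,180:340];print('white',((s[...,1]<25)&(s[...,2]>200)).sum())
"
```

```text
pos [597.5 -61.6 201.4] yaw -0.4 q [-26.  31.  68.  20.  92. -27.] w 16.9 F [ 0.1 -0.1 -2.6] | shift [-1.8  0.6  0.8] turn -0.4
up in tool [ 0.388 -0.    -0.922] pitch 22.8 nose yaw 89.6 q [-26.  31.  68.  20.  92. -27.]
lip [0.598 0.025 0.213]
white 15692
```

Emit:
{"fn": "apply_moves", "kwargs": {
  "series": [
    [-11.7,0,27.6,0,0,0,0],
    [-11.7,0,27.6,0,0,0,0],
    [4,0,-11.5,0,-8,0,0],
    [4,0,-11.5,0,-8,0,0],
    [2.9,0,-8.7,0,-6,0,0],
    [0,0,27,0,0,0,0],
    [2.9,0,-8.7,0,-6,0,0],
    [2.9,0,-8.7,0,-6,0,0],
    [2.9,0,-8.7,0,-6,0,0],
    [2.9,0,-8.7,0,-6,0,0],
    [2.9,0,-8.7,0,-6,0,0],
    [5.3,0,-14.2,0,-10,0,0]
  ]
}}

```text
time_s: 62.85
position: [0.5978, -0.0258, 0.1982]
tool_rot: [[0.007, 1.0, -0.003], [0.773, -0.007, -0.635], [-0.635, 0.002, -0.773]]
ft_force: [-0.1, 0.8, -2.1]
grip_width: 0.0167
gripper_force: 88.7
```

Emit:
{"fn": "apply_moves", "kwargs": {
  "series": [
    [5.3,0,-14.2,0,-10,0,0],
    [5.3,0,-14.2,0,-10,0,0],
    [0,0,0,0,0,0,0],
    [0,0,0,0,0,0,0],
    [0,0,0,0,0,0,0]
  ]
}}

```text
time_s: 63.48
position: [0.5982, 0.0001, 0.2107]
tool_rot: [[0.005, 1.0, -0.006], [0.514, -0.008, -0.858], [-0.858, 0.001, -0.514]]
ft_force: [0.3, -0.2, -1.3]
grip_width: 0.0163
gripper_force: 88.8
```

Emit:
{"fn": "apply_moves", "kwargs": {
  "series": [
    [-25.7,0,-15.4,0,0,0,0],
    [0,0,0,0,9.85,0,0],
    [0,0,0,0,9.85,0,0],
    [0,0,0,0,9.85,0,0],
    [0,0,0,0,9.85,0,0],
    [0,0,0,0,9.85,0,0],
    [0,0,0,0,9.85,0,0],
    [0,0,0,0,0,10,0],
    [0,0,0,0,0,10,0],
    [0,0,0,0,0,10,0],
    [0,0,0,0,0,10,0],
    [0,0,0,0,0,10,0]
  ]
}}

```text
time_s: 64.97
position: [0.598, -0.0001, 0.2406]
tool_rot: [[0.775, 0.632, 0.001], [0.632, -0.775, -0.001], [-0.0, 0.002, -1.0]]
ft_force: [-0.3, -0.1, -2.7]
grip_width: 0.0169
gripper_force: 88.7
```

Emit:
{"fn": "apply_moves", "kwargs": {
  "series": [
    [0,0,0,0,0,10,0],
    [0,0,0,0,0,10,0],
    [0,0,0,0,0,10,0],
    [0,0,0,0,0,10,0],
    [0,0,0,0,0,7.7,0],
    [0,0,0,0,0,0,0]
  ]
}}

```text
time_s: 65.72
position: [0.5981, 0.0001, 0.2405]
tool_rot: [[0.99, -0.141, 0.001], [-0.141, -0.99, -0.001], [0.001, 0.001, -1.0]]
ft_force: [-0.3, -0.4, -1.5]
grip_width: 0.0163
gripper_force: 88.7
```

```bash
python3 -c "
from h import *
rel(406.3,-141,200,-98.2);tilt();lip();im=cam('wrist');save(im,'w15.png',1.4);balls(im);save(cam('scene'),'s15.png',1.5)
"
```

```text
pos [5.981e+02 1.000e-01 2.405e+02] yaw -98.1 q [-11.  26.  65.  -0.  88.  87.] w 16.3 F [-0.3 -0.4 -1.5] | shift [-170.   166.7   40.5] turn 0.1
up in tool [ 0.001  0.001 -1.   ] pitch 0.1 nose yaw -8.1 q [-11.  26.  65.  -0.  88.  87.]
lip [ 0.681 -0.012  0.217]
ball px 194 238 11 tray x,y,z [  66. -160.   64.] tool [-78. -69. 176.]
ball px 161 214 11 tray x,y,z [  95. -128.   64.] tool [ -49. -103.  176.]
ball px 146 147 12 tray x,y,z [ 167. -122.   64.] tool [  22. -111.  176.]
ball px 184 219 11 tray x,y,z [  88. -151.   63.] tool [-56. -79. 177.]
ball px 146 179 12 tray x,y,z [ 134. -117.   63.] tool [ -11. -115.  177.]
ball px 164 164 11 tray x,y,z [ 149. -137.   64.] tool [  5. -95. 177.]
```

View pics/s15.png

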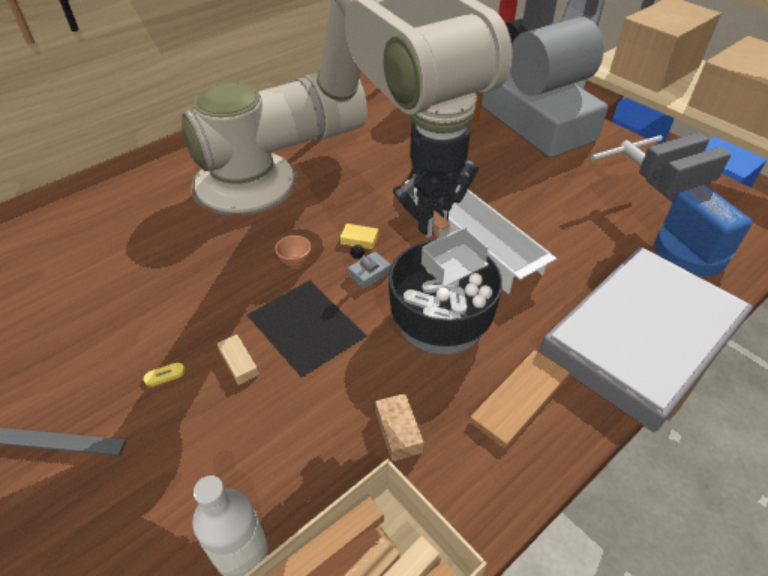

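The scene picture shows the balls and blanks in the bowl at (455,295), the visible part of the tray empty, and nothing spilled on the bench. The mat is free at (305,327). The scoop goes back.

Emit:
{"fn": "apply_moves", "kwargs": {
  "series": [
    [-28.3,27.8,0,0,0,0,0],
    [-28.3,27.8,0,0,0,0,0],
    [-28.3,27.8,0,0,0,0,0],
    [-28.3,27.8,0,0,0,0,0],
    [-28.3,27.8,0,0,0,0,0],
    [-28.3,27.8,0,0,0,0,0],
    [0,0,50,0,0,0,0],
    [0,0,50,0,0,0,0],
    [0,0,50,0,0,0,0],
    [0,0,45,0,0,0,0],
    [0,0,0,0,0,0,0],
    [0,0,0,0,0,0,0]
  ]
}}

```text
time_s: 67.32
position: [0.4073, -0.1412, 0.0464]
tool_rot: [[0.99, -0.14, 0.002], [-0.14, -0.99, -0.003], [0.002, 0.002, -1.0]]
ft_force: [0.4, -0.2, -1.6]
grip_width: 0.0168
gripper_force: 88.5
```

```bash
python3 -c "
from h import *
rel(406.3,-141,23.5,-98.2);tilt()
"
```

```text
pos [ 407.3 -141.2   46.4] yaw -98.1 q [-35.  25. 108.  -0.  47.  63.] w 16.8 F [ 0.4 -0.2 -1.6] | shift [-1.1 -0.1 22.9] turn 0.1
up in tool [ 0.002  0.002 -1.   ] pitch 0.1 nose yaw -8.1 q [-35.  25. 108.  -0.  47.  63.]
```

Emit:
{"fn": "apply_moves", "kwargs": {
  "series": [
    [-1,0,12,0,0,0,0],
    [0,0,8,0,0,0,0],
    [0,0,3,0,0,0,0],
    [0,0,0,0,0,0,0],
    [0,0,0,0,0,0,0]
  ]
}}

```text
time_s: 67.95
position: [0.4052, -0.1404, 0.0231]
tool_rot: [[0.99, -0.141, -0.0], [-0.141, -0.99, -0.002], [0.0, 0.002, -1.0]]
ft_force: [-7.6, 1.1, 19.1]
grip_width: 0.0166
gripper_force: 92.1
```

Emit:
{"fn": "apply_moves", "kwargs": {
  "series": [
    [0,0,0,0,0,0,1],
    [0,0,0,0,0,0,1],
    [0,0,0,0,0,0,1],
    [0,0,0,0,0,0,1],
    [0,0,-30,0,0,0,1],
    [0,0,-50,0,0,0,1],
    [0,0,-60,0,0,0,1],
    [0,0,-60,0,0,0,0],
    [0,0,-60,0,0,0,0],
    [0,0,0,0,0,0,0]
  ]
}}

```text
time_s: 69.2
position: [0.4067, -0.1407, 0.2857]
tool_rot: [[0.99, -0.141, 0.007], [-0.141, -0.99, -0.006], [0.008, 0.005, -1.0]]
ft_force: [0.3, 0.7, -1.0]
grip_width: 0.0318
gripper_force: 0.0
```

```bash
python3 -c "
from h import *
rel(420,-60,160,-90);tilt();im=cam('wrist');scoop(im);balls(im);save(im,'w16.png',1.4)
scoop(cam('scene'))
"
```

```text
pos [ 406.7 -140.7  285.7] yaw -98.1 q [-35.   7.  86.  -0.  87.  63.] w 31.8 F [ 0.3  0.7 -1. ] | shift [  0.8 -82.5 125.3] turn -8.1
up in tool [ 0.008  0.005 -1.   ] pitch 0.4 nose yaw -8.1 q [-35.   7.  86.  -0.  87.  63.]
handle top 669 [ 405.  -140.8] [53.4 17. ] -7.8 0.053515625904896
handle top 133 [318.6 -59. ] [62.9 23.5] -59.1 0.045630664463723825
handle top 107 [294.2 -95.4] [58.3 17.5] -12.5 0.04578385878875113
steel 3365 [ 456.2 -147.7] [88.4 64.2] 82.0 [0.001 0.003 0.031]
walls 306 [ 457.1 -148.7] [80.1 49.7] 81.9
knob 570 [513.1   7.7] [75.6  9.3] -69.6 0.09999333999104809
knob 241 [516.2  74.3] [34.6  2.8] 66.2 0.09998168770130711
box 1474 [420.2  19.7] [70.2 50.3] 89.0
ball px 136 168 11 tray x,y,z [ -35. -258.   78.] tool [  -5. -135.  204.]
ball px 21 52 11 tray x,y,z [  90. -151.   64.] tool [ 116. -246.  219.]
ball px 36 76 11 tray x,y,z [  66. -161.   64.] tool [  92. -235.  219.]
ball px 50 12 11 tray x,y,z [ 126. -188.   61.] tool [ 154. -210.  221.]
handle top 93 [299.7 -69.3] [68.4 66.7] -35.5 0.047763332549214055
handle top 133 [ 407.7 -139.8] [56.3 18. ] -8.8 0.05612253369333109
steel 785 [ 448.2 -139.2] [92.7 86.9] 81.9 [0.004 0.007 0.034]
walls 136 [ 456.6 -146.5] [81.1 52.2] 83.3
knob 61 [425.4  -8.1] [23.1 17.2] 67.6 0.09416358854483475
knob 278 [515.7  40. ] [99.  17.9] -88.7 0.0999551541319128
box 239 [423.  22.] [73.1 50.4] -89.1
mat 1193 [ 443.9 -148.6] [179.4 138.8] -1.2
```

View pics/w16.png

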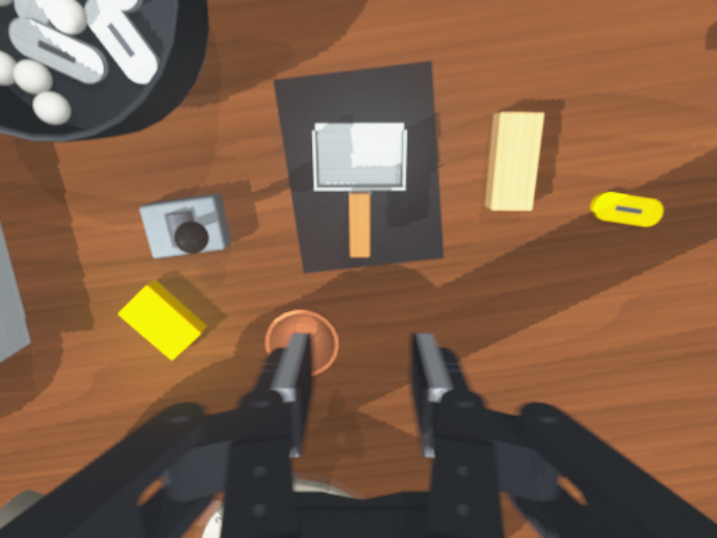

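The scoop stands level and empty on its mat at (360,160). The lever is still off, knob at (191,236). Next the fingertips go behind the knob, and I check tray and bowl numerically before switching on.

Emit:
{"fn": "apply_moves", "kwargs": {
  "series": [
    [0.5,-41,0,0,-0.4,0,0],
    [0.5,-41,0,0,0,0,0],
    [0,0,40,0,0,-8.1,0],
    [0,0,50,0,0,0,0],
    [0,0,50,0,0,0,0],
    [0,0,0,0,0,0,0],
    [0,0,0,0,0,0,0]
  ]
}}

```text
time_s: 70.18
position: [0.4176, -0.0593, 0.1427]
tool_rot: [[1.0, -0.0, -0.007], [-0.0, -1.0, -0.001], [-0.007, 0.001, -1.0]]
ft_force: [-0.4, 0.2, 0.1]
grip_width: -0.0001
gripper_force: 0.0
```

```bash
python3 -c "
from h import *
rel(421,-60,66,-90);tilt()
a=np.radians(-6.25);c,s=np.cos(a),np.sin(a)
for n in('scene','side','wrist'):
    im=cam(n);save(im,n+'17.png',1.5);C=cloud(im)*1000;h=cv2.cvtColor(im['frame'],cv2.COLOR_RGB2HSV)
    d=C-np.array([483.2,246.1,0]);tx=d[...,0]*c+d[...,1]*s;ty=-d[...,0]*s+d[...,1]*c;z=C[...,2]
    fl=(abs(tx)<122)&(abs(ty)<34)
    print(n,'tray floor px',(fl&(z<10)).sum(),'raised px',(fl&(z>16)&(z<45)).sum())
    w=(h[...,1]<60)&(h[...,2]>110)&(z>15)&(z<32)&(C[...,0]>250)&(C[...,0]<800)&(abs(C[...,1])<450)&(abs(ty)>50)
    print([ (int(np.nanmean(C[b][:,0])),int(np.nanmean(C[b][:,1])),int(b.sum())) for b in blobs(im,w,25)])
    k=(h[...,2]<60)&(z>60)&(z<95)&(abs(C[...,0]-421)<25)&(abs(C[...,1]-20)<60)
    if k.sum()>5:print('knob',np.nanmedian(C[k],axis=0).round(0),k.sum())
"
```

```text
pos [417.6 -59.3 142.7] yaw -90.0 q [-24.  15. 102.  -0.  64.  66.] w -0.1 F [-0.4  0.2  0.1] | shift [ 3.9  0.6 76.7] turn -0.0
up in tool [-0.007  0.001 -1.   ] pitch -0.4 nose yaw -0.0 q [-24.  15. 102.  -0.  64.  66.]
scene tray floor px 455 raised px 0
[(424, 20, 199), (444, -143, 168), (738, -429, 29)]
knob [427. -10.  87.] 59
side tray floor px 960 raised px 0
[(704, -421, 70), (455, -185, 55), (458, -111, 80), (420, 31, 269), (584, 111, 174)]
knob [421.  -1.  84.] 51
wrist tray floor px 0 raised px 0
[(453, -153, 1328), (425, 23, 2989), (414, -265, 204), (430, -135, 29), (407, -273, 90), (398, -277, 31)]
knob [424. -19.  80.] 12
```

Emit:
{"fn": "apply_moves", "kwargs": {
  "series": [
    [4,0,30,0,0.4,0,0],
    [0,0,30,0,0,0,0],
    [0,0,16,0,0,0,0],
    [0,-8,0,0,0,0,0],
    [0,-8,0,0,0,0,0],
    [0,-8,0,0,0,0,0],
    [0,-8,0,0,0,0,0],
    [0,-8,0,0,0,0,0],
    [0,-8,0,0,0,0,0],
    [0,-8,0,0,0,0,0],
    [0,-8,0,0,0,0,0],
    [0,-8,0,0,0,0,0]
  ]
}}

```text
time_s: 71.82
position: [0.4208, 0.0135, 0.0657]
tool_rot: [[1.0, -0.0, -0.001], [-0.0, -1.0, -0.0], [-0.001, 0.0, -1.0]]
ft_force: [0.6, -1.0, 0.1]
grip_width: 0.0001
gripper_force: 0.6
```

```bash
cat >> h.py <<'E'
def knob():
    for n in('scene','side','wrist'):
        im=cam(n);C=cloud(im)*1000;h=cv2.cvtColor(im['frame'],cv2.COLOR_RGB2HSV);z=C[...,2]
        k=(h[...,2]<60)&(z>60)&(z<98)&(abs(C[...,0]-421)<20)&(C[...,1]>-30)&(C[...,1]<75)
        if k.sum()>5:print(n,'knob',np.nanmedian(C[k],axis=0).round(0),np.nanpercentile(C[k],98,axis=0).round(0),k.sum())
E
python3 -c "
from h import *
rel(421,20,66,-90);knob();save(cam('side'),'side18.png')
"
```

```text
pos [420.8  13.5  65.7] yaw -90.0 q [-14.  22. 108.  -0.  50.  76.] w 0.1 F [ 0.6 -1.   0.1] | shift [ 0.2 -6.5 -0.3] turn -0.0
scene knob [428.  32.  90.] [434.  47.  98.] 70
side knob [423.  48.  89.] [431.  55.  94.] 39
wrist knob [427.  26.  89.] [432.  36.  97.] 1289
```

Small steps on, watching for the end stop.

Emit:
{"fn": "apply_moves", "kwargs": {
  "series": [
    [0,-3,0,0,0,0,0],
    [0,-3,0,0,0,0,0],
    [0,-2,0,0,0,0,0],
    [0,0,0,0,0,0,0]
  ]
}}

```text
time_s: 72.53
position: [0.4209, 0.021, 0.0658]
tool_rot: [[1.0, -0.0, -0.0], [-0.0, -1.0, -0.0], [-0.0, 0.0, -1.0]]
ft_force: [0.4, -0.2, -0.8]
grip_width: -0.0001
gripper_force: 0.0
```

Emit:
{"fn": "apply_moves", "kwargs": {
  "series": [
    [0,-2,0,0,0,0,0],
    [0,0,0,0,0,0,0]
  ]
}}

```text
time_s: 72.78
position: [0.4209, 0.023, 0.0658]
tool_rot: [[1.0, -0.0, -0.0], [-0.0, -1.0, -0.0], [-0.0, 0.0, -1.0]]
ft_force: [0.7, 0.3, 0.0]
grip_width: 0.0003
gripper_force: 0.2
```

Emit:
{"fn": "apply_moves", "kwargs": {
  "series": [
    [0,-2,0,0,0,0,0],
    [0,0,0,0,0,0,0]
  ]
}}

```text
time_s: 73.03
position: [0.421, 0.0248, 0.0658]
tool_rot: [[1.0, 0.0, -0.0], [0.0, -1.0, -0.001], [-0.0, 0.001, -1.0]]
ft_force: [-0.5, -4.0, -1.0]
grip_width: 0.0001
gripper_force: 1.2
```

Emit:
{"fn": "apply_moves", "kwargs": {
  "series": [
    [0,-1,0,0,0,0,0],
    [0,0,0,0,0,0,0]
  ]
}}

```text
time_s: 73.28
position: [0.421, 0.0252, 0.0658]
tool_rot: [[1.0, 0.0, -0.0], [0.0, -1.0, -0.002], [-0.0, 0.002, -1.0]]
ft_force: [-0.2, -7.7, -1.2]
grip_width: 0.0001
gripper_force: 3.9
```

Emit:
{"fn": "apply_moves", "kwargs": {
  "series": [
    [0,-1,0,0,0,0,0],
    [0,0,0,0,0,0,0]
  ]
}}

```text
time_s: 73.53
position: [0.4211, 0.0255, 0.0658]
tool_rot: [[1.0, 0.001, -0.0], [0.001, -1.0, -0.003], [-0.0, 0.003, -1.0]]
ft_force: [-1.1, -13.8, -1.6]
grip_width: -0.0002
gripper_force: 6.6
```

```bash
python3 -c "
from h import *
rel(421,20,66,-90);knob()
"
```

```text
pos [421.1  25.5  65.8] yaw -90.0 q [-13.  22. 108.  -0.  50.  78.] w -0.2 F [ -1.1 -13.8  -1.6] | shift [-0.1  5.5 -0.1] turn 0.0
scene knob [428.  45.  87.] [435.  59.  97.] 68
side knob [423.  59.  85.] [431.  65.  97.] 46
wrist knob [427.  39.  86.] [432.  48.  97.] 1433
```

Hard stop reached: force climbs to 14 N and the knob is at about y=49. I back off and retreat, then do one last check.

Emit:
{"fn": "apply_moves", "kwargs": {
  "series": [
    [0,3,0,0,0,0,0],
    [0,20,0,0,0,0,0],
    [0,25,0,0,0,0,0],
    [0,0,-50,0,0,0,0],
    [0,0,-50,0,0,0,0],
    [0,0,-50,0,0,0,0],
    [0,0,-40,0,0,0,0],
    [0,0,0,0,0,0,0],
    [0,0,0,0,0,0,0]
  ]
}}

```text
time_s: 74.8
position: [0.4205, -0.0207, 0.255]
tool_rot: [[1.0, -0.0, -0.002], [-0.0, -1.0, 0.001], [-0.002, -0.001, -1.0]]
ft_force: [-0.2, 0.4, 0.4]
grip_width: 0.0
gripper_force: 0.0
```

```bash
python3 -c "
from h import *
rel(421,20,66,-90);knob()
im=cam('scene');scoop(im);balls(im);im=cam('wrist');scoop(im);balls(im)
"
```

```text
pos [420.5 -20.7 255. ] yaw -90.0 q [-19.   8.  90.  -0.  82.  71.] w 0.0 F [-0.2  0.4  0.4] | shift [  0.8 -40.6 189. ] turn -0.0
scene knob [428.  47.  87.] [434.  57.  93.] 53
side knob [426.  60.  84.] [430.  65.  90.] 27
wrist knob [432.  46.  81.] [432.  49.  83.] 8
handle top 98 [300.7 -69.3] [68.1 67.3] 45.8 0.04814416086266782
handle top 131 [ 407.4 -140. ] [58.1 18.2] -7.3 0.055855705451777427
steel 784 [ 444.5 -138.5] [93.8 92.8] -8.7 [0.003 0.007 0.035]
walls 137 [ 456.5 -146.2] [80.8 51.3] 82.6
knob 276 [515.9  39.8] [98.4 17.6] -88.7 0.0999146315189231
box 207 [423.7  21.4] [70.6 50.3] 86.6
mat 1287 [ 444.4 -148.1] [179.7 139.1] -2.3
handle top 866 [ 404.9 -140.9] [55.4 18.9] -6.7 0.0535638476947794
handle top 149 [298.4 -93.4] [63.6 23.5] -3.1 0.04584033488215156
steel 3946 [ 454.1 -154.9] [96.  67.7] 82.3 [0.001 0.003 0.032]
walls 463 [ 454.1 -148. ] [80.6 55.6] 82.2
knob 185 [515.   69.2] [45.1  4.1] 69.9 0.0996750910351707
box 1732 [420.2  20.7] [69.4 50.5] 89.6
mat 1398 [ 436.7 -197.8] [106.7  39.7] -14.2
mat 418 [ 386.8 -131.2] [65.  20.4] -7.1
ball px 154 53 12 tray x,y,z [  65. -161.   64.] tool [110. -99. 191.]
ball px 229 30 13 tray x,y,z [  95. -230.   47.] tool [132. -28. 208.]
ball px 145 27 12 tray x,y,z [  87. -152.   62.] tool [ 133. -106.  193.]
ball px 187 168 12 tray x,y,z [ -41. -200.   77.] tool [  0. -72. 178.]
ball px 117 13 12 tray x,y,z [  96. -127.   64.] tool [ 144. -131.  191.]
ball px 188 24 13 tray x,y,z [  96. -190.   51.] tool [137. -68. 204.]
```

```bash
python3 -c "
from rig import env
print(env.close_job())"
```

```text
the job is handed in; nothing more can be done
None
```

The job is handed in at about 75 s: all four blanks and all eight balls (two scoops) went into the bowl with no spills seen, the scoop stands level on its mat, the switch lever is at its on stop, and I did not touch the offcut, the cork block or the yellow look-alike; no verdict came back.

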